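Unstack culture vessels onto their microscope stage inserts

ROBOT

A 6-joint arm with a two-finger parallel gripper is mounted at the origin on the work surface. World frame = base frame: x ahead of the robot, y to its left, z up, the work surface at z = 0. Lengths are in mm, angles in degrees, forces in N, time in s.
With the tool pointing down it reaches from about 300 to 850 mm from the base axis. Payload 4.2 kg.
Tool frame: the origin (TCP) lies between the finger pads; the fingertips stand 22 mm ahead of it and the grasp point (between the pads) lies 3 mm ahead of it; z points along the fingers, y is the direction in which the jaws open and shut (so a half turn about z gives the same grasp; the last joint's range is limited). The gripper opens to 91 mm and grips with 3 to 60 N. Pads are 32 mm wide; open, the fingers measure 118 mm over their backs; the gripper's body (76 mm by 178 mm) begins 60 mm behind the grasp point.
Start: joints at [-76.948, 18.312, 89.639, -0, 72.044, -1.146], TCP at [141.033, -557.45, 235.976] pointing down, gripper open.
Joint ranges: [-177.97, 177.97], [-48.28, 115.42], [12.27, 149.76], [-77.06, 257.06], [2.81, 150.46], [-146.56, 146.56]. Speed limits (degrees/s): [147.25, 147.25, 180, 180, 180, 180].

INTERFACE

Orientations are given as [roll, pitch, yaw] about the fixed x, y, z axes, in that order (R = Rz(yaw) Ry(pitch) Rx(roll)).
In Python, from workcell import telemetry, cams, env gives the robot as it stands.
- The arm moves only by the shell command python3 -m inch 'ROWS' [FORCE]. ROWS is JSON, a list of rows, each an object of numbers: "x", "y", "z": the shift along the tool's x, y, z in cm; "yaw": the turn about the tool's z in units of 5 degrees (1.0 is 5 degrees); "gripper": the gripper's target within -1 to 1 (fully open at 1, half-way at 0, shut at -1). A call has 1 to 12 rows; each row shifts and turns the commanded pose from where the row before left it, along the tool's axes as they then stand; what a row does not reach is not made up. A row lasts 1/12 s, in which the tool goes at most 41.7 mm and 7.16 degrees, less where a joint would pass 70% of its speed; a pose out of reach is approached as far as the arm can. A call is refused whole if a number of a shift passes 4.17 or a number of a turn 1, either way. A call with a gripper value outside its range is refused whole. The fingers move at their own pace and stop on an object; FORCE is the grip in N (left out, the last holds). Time passes only in rows, so rows that do not move let the fingers close. It gives the time, the measured TCP pose, the force and the opening at its end, in the units of the state.
- telemetry.state(): the state, without advancing time (a new reading comes with each control period).
- cams.grab_frame(name): name is "side" or "top"; returns a dict with "pixels" (384x512x3 uint8, red, green, blue), "mtx" (3x3 intrinsics, pixels), "distortion" ([k1, k2, p1, p2, k3] as OpenCV has them; the pictures are not rectified), "rvec" (rotation vector, rad) and "tvec" (3), from world to camera coordinates, as OpenCV has them. Camera axes: x right, y down, z forward; pixel columns grow to the right and rows downward; lengths in mm; the calibration is good to about 2 mm. A picture is of the moment at which its call begins. There is no depth.
- env.job_done(): hands the job in, once; it reports no verdict.
The state is a dict: "time_s": time; "qpos": joint angles; "qvel": joint speeds; "effort": joint torques, N m; "ee_pos": TCP position; "ee_rot": TCP orientation; "force": force on the tool from outside, world axes, zero at the start; "torque": the same for the moment, N m; "gripper_width": finger opening in mm.
Only numpy, scipy, OpenCV 4.12 (cv2) and the standard library are available. Lean on these libraries where they do the work, as an engineer would, in place of code of your own. Each camera call takes 0.05 s, during which the arm holds its last target. There are 200 camera calls.

TASK

Four lidded culture vessels have come from the incubator in one stack: take the stack apart and put each vessel on the microscope stage insert whose black seat has its own shape and size, resting flat, centred on the seat and lined up with it. Keep the vessels upright and set them down gently without dropping any, and leave the reagent bottle and the tube rack where they stand. At the end all four are let go and at rest.

Things in the scene. Friction and masses are not known exactly. Their poses are not given: they have to be found in the camera images.
- slide_mid (a point): Chamber slide, top of the stack, lying across the smaller dish: glass slide 76 x 26 x 2 mm, long side along its x, with a block of eight wells (dark grid) and flat lid, 60 (x) by 26 mm (y) over the lid, 24.5 mm wide below it; 15 mm high in all, 22 g; white label field at its -x end. Grasp it across its width (y). This point: its centre, 7.5 mm above its underside.
- dish35_mid (a point): Smaller round culture dish under the chamber slide: pale hazy plastic with dark edge lines, 40 mm across, 13 mm high, about 18 g. Closed with its lid as one rigid piece. This point is its centre, 6.5 mm above its underside; its yaw has no meaning.
- dish50_mid (a point): Larger round culture dish under the smaller one: same plastic, 52 mm across, 15 mm high, about 28 g. Closed with its lid as one rigid piece. This point is its centre, 7.5 mm above its underside; its yaw has no meaning.
- fourwell_mid (a point): Square four-well dish, bottom of the stack, standing on the bench: same plastic, 66 x 66 mm over the lid (64 mm below it), 16 mm high, four round wells, about 45 g. Closed with its lid as one rigid piece. Its sides run along its x and y axes. This point is its centre, 8 mm above its underside.
- insert_square_seat (a point): Stage insert: flat bare aluminium plate 100 x 120 x 5 mm (its x by y), fixed on the bench, with clips and 6 mm high thumb screws at two corners. Its matt black seat in the middle, level with the top, around a white glass window, is a 66 mm square along the plate's x and y, for the four-well dish, any way round. This point: middle of the seat on the plate's top, 5 mm above the bench.
- insert_large_seat (a point): Stage insert: flat bare aluminium plate 100 x 120 x 5 mm (its x by y), fixed on the bench, with clips and 6 mm high thumb screws at two corners. Its matt black seat in the middle, level with the top, around a white glass window, is a disc 52 mm across, for the larger round dish. This point: middle of the seat on the plate's top, 5 mm above the bench.
- insert_small_seat (a point): Stage insert: flat bare aluminium plate 100 x 120 x 5 mm (its x by y), fixed on the bench, with clips and 6 mm high thumb screws at two corners. Its matt black seat in the middle, level with the top, around a white glass window, is a disc 40 mm across, for the smaller round dish. This point: middle of the seat on the plate's top, 5 mm above the bench.
- insert_slot_seat (a point): Stage insert: flat bare aluminium plate 100 x 120 x 5 mm (its x by y), fixed on the bench, with clips and 6 mm high thumb screws at two corners. Its matt black seat in the middle, level with the top, around a white glass window, is 76 x 26 mm, long side along the plate's x, for the chamber slide, either way round. This point: middle of the seat on the plate's top, 5 mm above the bench.
- bottle: Bystander: white reagent bottle with a blue cap, 60 mm across, 125 mm high, loose, near the right far side of the work; origin at the centre of its underside. To be left alone.
- rack: Bystander: white microtube rack with tubes, 75 x 110 mm and 42 mm high, loose, at the far middle of the work; origin at the centre of its underside. To be left alone.
Things that resemble listed ones, but are neither listed nor needed, are in the scene too. What is shaped like the part that bears insert_slot_seat but green is not meant.

How it is judged (in metres and radians):
At the end, for the whole second after the job is handed in: Each vessel rests flat on its own insert, its centre within 10 mm of the seat's centre and tilted less than 3.4 degrees; slide and square dish are turned within 12 degrees of their seats (half turns of the slide, quarter turns of the square dish are the same); all released and at rest (horizontal distance between fourwell_mid and insert_square_seat below 0.01 m and z of fourwell_mid in the frame of insert_square_seat between 0.005 and 0.01 m and angle between each of fourwell_mid, dish50_mid, dish35_mid, slide_mid's own z axis and vertical below 0.06 rad and linear speed of each of fourwell, dish50, dish35, slide below 0.01 m/s and angular speed of each of fourwell, dish50, dish35, slide below 0.1 rad/s and (angle between the x axis of fourwell_mid and the x axis of insert_square_seat, either way round below 0.22 rad or angle between the x axis of fourwell_mid and the y axis of insert_square_seat, either way round below 0.22 rad) and horizontal distance between dish50_mid and insert_large_seat below 0.01 m and z of dish50_mid in the frame of insert_large_seat between 0.0045 and 0.0095 m and horizontal distance between dish35_mid and insert_small_seat below 0.01 m and z of dish35_mid in the frame of insert_small_seat between 0.0035 and 0.0085 m and horizontal distance between slide_mid and insert_slot_seat below 0.01 m and z of slide_mid in the frame of insert_slot_seat between 0.0045 and 0.0095 m and angle between the x axis of slide_mid and the x axis of insert_slot_seat, either way round below 0.22 rad); the robot touches nothing.
It fails at once if a vessel is tipped more than 30 degrees (angle between any of fourwell_mid, dish50_mid, dish35_mid, slide_mid's own z axis and vertical above 0.52 rad).
It fails at once if a vessel is dropped, thrown or knocked away (faster than 0.6 m/s while the fingers do not hold it) ((linear speed of fourwell above 0.6 m/s and contact force between the fingers and fourwell below 0.1 N) or (linear speed of dish50 above 0.6 m/s and contact force between the fingers and dish50 below 0.1 N) or (linear speed of dish35 above 0.6 m/s and contact force between the fingers and dish35 below 0.1 N) or (linear speed of slide above 0.6 m/s and contact force between the fingers and slide below 0.1 N)).
It fails at once if the reagent bottle is pushed more than 20 mm or tipped (distance of bottle from where it was at the start of the episode above 0.02 m or angle between bottle's own z axis and vertical above 0.3 rad).
It fails at once if the tube rack is pushed more than 20 mm or tipped (distance of rack from where it was at the start of the episode above 0.02 m or angle between rack's own z axis and vertical above 0.3 rad).
It also fails if it takes over 102 s, if anything falls off the work surface, if the arm or the gripper's body presses on something with over 40 N, if the wrist force passes 120 N, or if a joint passes its speed limit or range.

## Working session

There is one attempt and no reset: what is moved stays moved. The work goes in short steps, Python scripts to look and compute and a shell command to move; the robot and the scene stay as the last step left them, time stands still between calls to the robot, and variables do not carry over. Pictures are saved under pics/ and viewed, about 12 in all and at most 16, crops included, and the job is handed in when it is done.

```bash
mkdir -p pics; ls; python3 - <<'E'
from workcell import telemetry, cams
import cv2,pickle
print(telemetry.state())
for n in("top","side"):
    f=cams.grab_frame(n); pickle.dump(f,open(f"pics/{n}0.pkl","wb"))
    cv2.imwrite(f"pics/{n}0.png",cv2.resize(f["pixels"][:,:,::-1],(800,600),interpolation=cv2.INTER_CUBIC))
    print(n,f["mtx"],f["distortion"],f["rvec"],f["tvec"])
E
```

```text
pics
{'time_s': 0.0, 'qpos': array([-7.69474862e+01,  1.83496956e+01,  8.97068341e+01, -7.44708950e-04,
        7.20432169e+01, -1.14787517e+00]), 'qvel': array([ 0.0508148 ,  0.10584287,  0.0862155 , -0.00844073, -0.01691027,
       -0.03193576]), 'effort': array([ 2.32754908e-03, -4.12457907e+01, -2.31973797e+01,  7.27470894e-02,
        4.58024908e-02, -1.36932877e-04]), 'ee_pos': array([ 140.92713238, -556.97711743,  235.13684846]), 'ee_rot': array([-1.79900259e+02, -1.29031805e-03,  1.42006180e+01]), 'force': array([-0.0751627 ,  0.61774085,  0.0633187 ]), 'torque': array([0.06286895, 0.00974044, 0.02467581]), 'gripper_width': 91.45380760342104}
top [[451.34453261   0.         249.4395094 ]
 [  0.         451.34453261 199.15090699]
 [  0.           0.           1.        ]] [-0.01884569  0.          0.          0.          0.        ] [ 2.17987621 -2.18990817  0.08291658] [ -41.08981456  537.11940364 1641.73204962]
side [[409.00495132   0.         257.5576437 ]
 [  0.         409.00495132 192.93143956]
 [  0.           0.           1.        ]] [-0.07751075  0.          0.          0.          0.        ] [ 2.36292646 -0.20209884  0.08961206] [-558.02407678   60.9442797  1230.56868486]
```

View pics/top0.png

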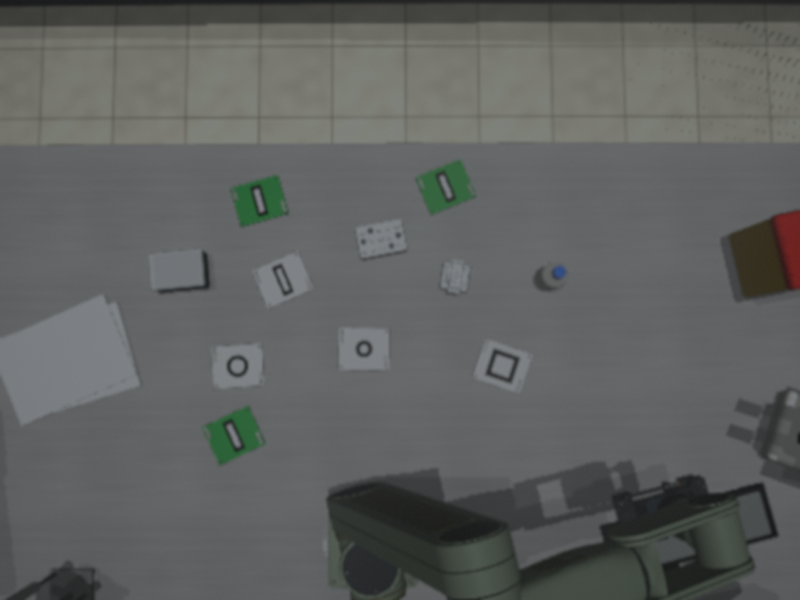

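View pics/side0.png

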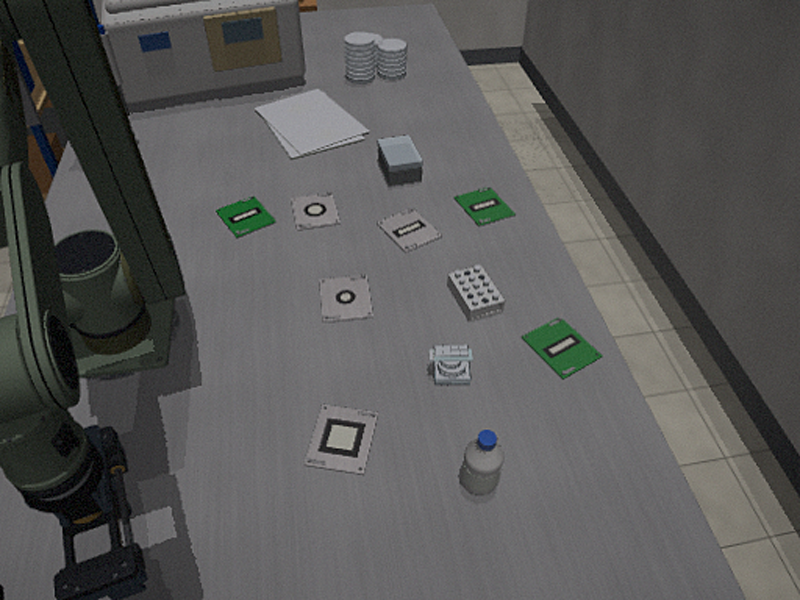

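The top view shows four aluminium plates (800x600 px): the square seat at (503,366), the large disc at (237,366), the small disc at (364,349) and the slot at (283,279). The stack is at (455,276), the rack at (381,239) and the bottle at (553,276). There are four slot-seat plates: three green at (260,201), (446,187) and (234,435), and one bare grey at (283,279). The grey one fits the description. I'll enlarge to confirm.

```bash
cat > h.py <<'E'
import numpy as np,cv2,pickle
from workcell import telemetry,cams
def load(n): return pickle.load(open(f"pics/{n}.pkl","rb"))
def grab(n,tag):
    f=cams.grab_frame(n); pickle.dump(f,open(f"pics/{tag}.pkl","wb")); return f
def cam(f):
    R=cv2.Rodrigues(np.array(f["rvec"],float))[0]; t=np.array(f["tvec"],float).ravel(); return R,t
def ray(f,uv):
    R,t=cam(f); p=cv2.undistortPoints(np.array(uv,float).reshape(-1,1,2),np.array(f["mtx"]),np.array(f["distortion"])).reshape(-1,2)
    d=np.c_[p,np.ones(len(p))]@R; return -R.T@t,d
def onplane(f,uv,z):
    c,d=ray(f,uv); return (c+d*((z-c[2])/d[:,2])[:,None])[:,:2]
def proj(f,P):
    return cv2.projectPoints(np.array(P,float).reshape(-1,1,3),np.array(f["rvec"],float),np.array(f["tvec"],float),np.array(f["mtx"]),np.array(f["distortion"]))[0].reshape(-1,2)
def crop(f,c,w,h,s):
    x,y=int(c[0]-w/2),int(c[1]-h/2); return cv2.resize(f["pixels"][y:y+h,x:x+w,::-1],None,fx=s,fy=s,interpolation=cv2.INTER_CUBIC),(x,y)
E
python3 - <<'E'
from h import *
k=512/800
T,S=load("top0"),load("side0")
seats={"square":((503,366),(343,437)),"large":((237,366),(315,210)),"small":((364,349),(345,297)),"slot":((283,279),(409,229))}
for n,(a,b) in seats.items():
  for nm,f,c in(("top",T,a),("side",S,b)):
    c=np.array(c)*k; g=f["pixels"].mean(2); r=13 if nm=="top" else 20
    y0,x0=int(c[1])-r,int(c[0])-r; w=g[y0:y0+2*r,x0:x0+2*r]
    u=cv2.resize(w.astype(np.float32),None,fx=8,fy=8,interpolation=cv2.INTER_CUBIC)
    med=np.median(w); th=(med+w.min())/2
    m=(u<th).astype(np.uint8); nl,lab,st,ce=cv2.connectedComponentsWithStats(m)
    i=1+st[1:,4].argmax(); cs,_=cv2.findContours((lab==i).astype(np.uint8),cv2.RETR_EXTERNAL,cv2.CHAIN_APPROX_NONE)
    ct=max(cs,key=cv2.contourArea).reshape(-1,2)
    px=(ct+.5)/8-.5+[x0,y0]; P=onplane(f,px,5)
    rect=cv2.minAreaRect(P.astype(np.float32)); 
    # plate
    print(n,nm,"ctr",np.round(rect[0],1),"size",np.round(rect[1],1),"ang",round(rect[2],1))
    # plate bright outline
    r2=22 if nm=="top" else 34
    y0,x0=int(c[1])-r2,int(c[0])-r2; w=cv2.resize(g[y0:y0+2*r2,x0:x0+2*r2].astype(np.float32),None,fx=8,fy=8,interpolation=cv2.INTER_CUBIC)
    bg=np.percentile(g[y0:y0+2*r2,x0:x0+2*r2],20); hi=np.percentile(w,75)
    m=(w>(bg+hi)/2).astype(np.uint8); cs,_=cv2.findContours(m,cv2.RETR_EXTERNAL,cv2.CHAIN_APPROX_NONE)
    ct=max(cs,key=cv2.contourArea).reshape(-1,2)
    rect=cv2.minAreaRect(onplane(f,(ct+.5)/8-.5+[x0,y0],5).astype(np.float32)); print("    plate",np.round(rect[0],1),np.round(rect[1],1),round(rect[2],1))
A,o1=crop(T,(291,177),40,40,10);B,o2=crop(S,(289,232),50,50,8)
C,o3=crop(T,(181,178),50,25,8);D,o4=crop(S,(262,147),50,25,8)
print(o1,o2,o3,o4)
cv2.imwrite("pics/c1.png",np.vstack([np.hstack([A,B]),np.hstack([C,D])]))
E
```

```text
square top ctr [ 408.3 -308.2] size [64.3 63.8] ang 70.4
    plate [ 408.1 -309.1] [121.1 103.2] 70.8
square side ctr [ 409.  -308.4] size [67.1 67. ] ang 70.2
    plate [ 406.3 -299. ] [214. 153.] 83.1
large top ctr [410.8 318.7] size [50.8 50. ] ang 0.6
    plate [410.9 318.5] [101.9 122. ] 3.8
large side ctr [412.5 319. ] size [49.5 49.1] ang 25.1
    plate [424.4 338.7] [439.6 199.7] 88.3
small top ctr [451.   19.3] size [38.9 38.8] ang 89.7
    plate [451.5  19.6] [100.8 118.5] 0.4
small side ctr [451.4  19.6] size [38.3 37.1] ang 39.1
    plate [430.1 -11.1] [224.  182.9] 87.1
slot top ctr [616. 213.] size [75.5 26.7] ang 23.8
    plate [616.6 213.3] [101.2 120.7] 23.4
slot side ctr [601.3 206.6] size [42.3 27. ] ang 22.0
    plate [640.5 231.1] [386.4 198.1] 76.4
(271, 157) (264, 207) (156, 165) (237, 134)
```

View pics/c1.png

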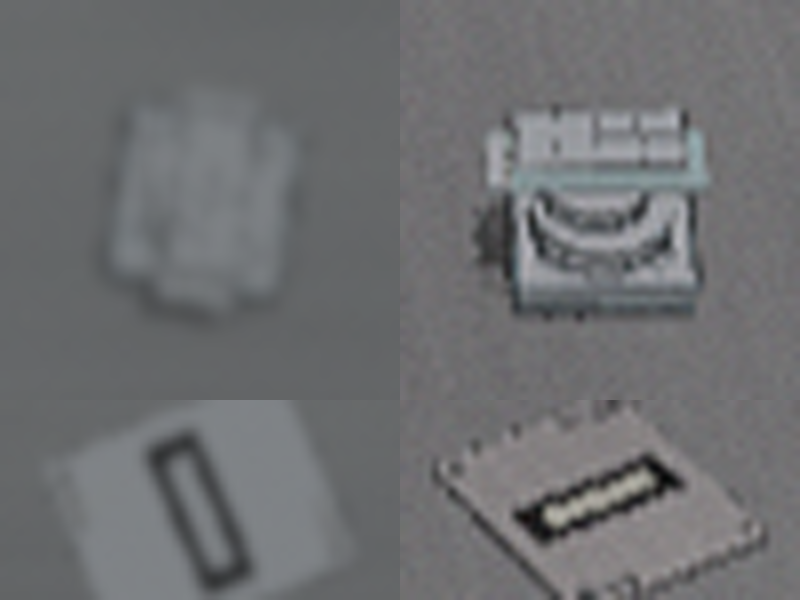

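The crops confirm it: bottom left and right show the bare grey plate with a 76x26 slot. The stack has the slide on top, running roughly along world x, over two round dishes and the square dish. Next I'll compute the stack pose from the edges I read in the crops.

```bash
python3 - <<'E'
from h import *
T,S=load("top0"),load("side0")
s=lambda X,Y:(264+(X-400+.5)/8-.5,207+(Y+.5)/8-.5)
def edge(f,a,b,z,half):
    p,q=onplane(f,[a,b],z); d=q-p; L=np.hypot(*d); u=d/L; n=np.array([-u[1],u[0]])
    print("L",round(L,1),"ang",round(np.degrees(np.arctan2(d[1],d[0])),1),"ctr",np.round((p+q)/2+n*half,1))
edge(S,s(490,187),s(708,187),44,13)
edge(S,s(515,312),s(695,315),0,32)
t=lambda X,Y:(271+(X+.5)/10-.5,157+(Y+.5)/10-.5)
e=onplane(T,[t(222,85),t(192,310)],46);d=e[0]-e[1];print("top slide ends",e.round(1),np.hypot(*d),np.degrees(np.arctan2(d[1],d[0])),e.mean(0))
e=onplane(T,[t(130,95),t(110,275),t(275,295),t(298,130)],16);print("top square",e.round(1),e.mean(0)); 
for i,j in((0,1),(3,2)):
  d=e[i]-e[j];print(np.hypot(*d),np.degrees(np.arctan2(d[1],d[0])))
# overlay
def rect(c,a,l,w,z):
    a=np.radians(a);u=np.array([np.cos(a),np.sin(a)]);n=np.array([-u[1],u[0]]);return [[*(np.array(c)+u*l/2*i+n*w/2*j),z] for i,j in((1,1),(1,-1),(-1,-1),(-1,1))]
print(telemetry.state()["ee_rot"])
E
```

```text
L 75.7 ang -9.7 ctr [ 619.3 -194.1]
L 63.4 ang -11.0 ctr [ 623.1 -197.3]
top slide ends [[ 658.9 -202. ]
 [ 576.6 -190.1]] 83.20529822774269 -8.20998492118654 [ 617.7509122  -196.01492433]
top square [[ 659.8 -170.7]
 [ 592.7 -162.6]
 [ 585.  -223.6]
 [ 646.5 -233. ]] [ 620.99538993 -197.48627239]
67.60902644755002 -6.880898510431234
62.17866775848106 -8.62547540816845
[-1.79911595e+02  1.38763883e-03  1.41983453e+01]
```

```bash
cat >> h.py <<'E'
def go(x,y,z,th):
    s=telemetry.state(); p=np.array(s["ee_pos"]); t0=s["ee_rot"][2]; dth=(th-t0+90)%180-90
    a=np.radians(t0+dth); d=np.array([x,y,z])-p
    print("t",s["time_s"],"pos",p.round(1),"yaw",round(t0,1),"w",round(s["gripper_width"],1),"F",np.round(s["force"],1))
    print("TURN units",round(-dth/5,2)," then shift cm x,y,z:",np.round([(d[0]*np.cos(a)+d[1]*np.sin(a))/10,(d[0]*np.sin(a)-d[1]*np.cos(a))/10,-d[2]/10],2))
E
python3 -m inch '[{"yaw":0.93,"gripper":0},{"yaw":0.93,"gripper":0},{"yaw":0.93,"gripper":0},{"yaw":0.93,"gripper":0},{"yaw":0.93,"gripper":0}]' 10
python3 -c "from h import *; go(619,-195,150,-9)"
```

```text
t 0.1 pos [ 140.9 -557.   235.2] yaw 14.2 w 91.4 F [ 0.5  0.6 -0. ]
TURN units 4.64  then shift cm x,y,z: [ 41.56 -43.24   8.52]invalid input
```

```bash

python3 -m inch '[{"x":0,"y":0,"z":0,"yaw":0.93,"gripper":0},{"x":0,"y":0,"z":0,"yaw":0.93,"gripper":0},{"x":0,"y":0,"z":0,"yaw":0.93,"gripper":0},{"x":0,"y":0,"z":0,"yaw":0.93,"gripper":0},{"x":0,"y":0,"z":0,"yaw":0.93,"gripper":0}]' 10
python3 -c "from h import *; go(619,-195,150,-9)"
```

```text
time_s: 0.52
ee_pos: [141.0, -557.2, 235.4]
ee_rot: [-179.9, 0.0, -9.3]
force: [-0.3, -0.2, 0.2]
gripper_width: 60.8
t 0.5167 pos [ 141.  -557.2  235.4] yaw -9.3 w 60.8 F [-0.3 -0.2  0.2]
TURN units -0.06  then shift cm x,y,z: [ 41.55 -43.25   8.54]
```

```bash

python3 -m inch '[{"x":1.5,"y":-1.6,"z":0,"yaw":0,"gripper":0},{"x":2.08,"y":-2.16,"z":0,"yaw":0,"gripper":0},{"x":2.08,"y":-2.16,"z":0,"yaw":0,"gripper":0},{"x":2.08,"y":-2.16,"z":0,"yaw":0,"gripper":0},{"x":2.08,"y":-2.16,"z":0,"yaw":0,"gripper":0},{"x":2.08,"y":-2.16,"z":0,"yaw":0,"gripper":0},{"x":2.08,"y":-2.16,"z":0,"yaw":0,"gripper":0},{"x":2.08,"y":-2.16,"z":0,"yaw":0,"gripper":0},{"x":2.08,"y":-2.16,"z":0,"yaw":0,"gripper":0},{"x":2.08,"y":-2.16,"z":0,"yaw":0,"gripper":0},{"x":2.08,"y":-2.16,"z":0,"yaw":0,"gripper":0},{"x":2.08,"y":-2.16,"z":0,"yaw":0,"gripper":0}]'
python3 -m inch '[{"x":2.08,"y":-2.16,"z":0,"yaw":0,"gripper":0},{"x":2.08,"y":-2.16,"z":0,"yaw":0,"gripper":0},{"x":2.08,"y":-2.16,"z":0,"yaw":0,"gripper":0},{"x":2.08,"y":-2.16,"z":0,"yaw":0,"gripper":0},{"x":2.08,"y":-2.16,"z":2,"yaw":0,"gripper":0},{"x":2.08,"y":-2.16,"z":2,"yaw":0,"gripper":0},{"x":2.08,"y":-2.16,"z":2,"yaw":0,"gripper":0},{"x":2.08,"y":-2.16,"z":2,"yaw":0,"gripper":0},{"x":0,"y":0,"z":0,"yaw":0,"gripper":0},{"x":0,"y":0,"z":0,"yaw":0,"gripper":0}]'
python3 -c "from h import *; go(619,-195,69,-9)"
```

```text
time_s: 1.52
ee_pos: [422.5, -344.1, 235.6]
ee_rot: [-180.0, 0.0, -9.1]
force: [0.4, -0.7, 0.2]
gripper_width: 45.5
time_s: 2.35
ee_pos: [613.0, -199.6, 153.6]
ee_rot: [-180.0, 0.3, -8.9]
force: [-0.0, -0.9, 0.6]
gripper_width: 45.6
t 2.35 pos [ 613.  -199.6  153.6] yaw -8.9 w 45.6 F [-0.  -0.9  0.6]
TURN units 0.02  then shift cm x,y,z: [ 0.52 -0.54  8.46]
```

```bash

python3 -m inch '[{"x":0.52,"y":-0.54,"z":1.5,"yaw":0,"gripper":0},{"x":0,"y":0,"z":1.5,"yaw":0,"gripper":0},{"x":0,"y":0,"z":1.5,"yaw":0,"gripper":0},{"x":0,"y":0,"z":1,"yaw":0,"gripper":0},{"x":0,"y":0,"z":0.5,"yaw":0,"gripper":0},{"x":0,"y":0,"z":0,"yaw":0,"gripper":0},{"x":0,"y":0,"z":0,"yaw":0,"gripper":0}]'
python3 - <<'E'
from h import *
go(619,-195,69,-9)
S=grab("side","s1");T=grab("top","t1")
c=proj(S,[[619,-195,60]])[0];A,_=crop(S,c,66,66,8);B,_=crop(T,proj(T,[[619,-195,60]])[0],34,66,8)
cv2.imwrite("pics/c2.png",np.hstack([A,B]))
E
```

```text
time_s: 2.93
ee_pos: [619.3, -197.0, 96.7]
ee_rot: [180.0, -0.1, -9.1]
force: [0.6, -0.8, 1.3]
gripper_width: 45.4
t 2.9333 pos [ 619.3 -197.    96.7] yaw -9.1 w 45.4 F [ 0.6 -0.8  1.3]
TURN units -0.02  then shift cm x,y,z: [-0.06 -0.19  2.77]
```

View pics/c2.png

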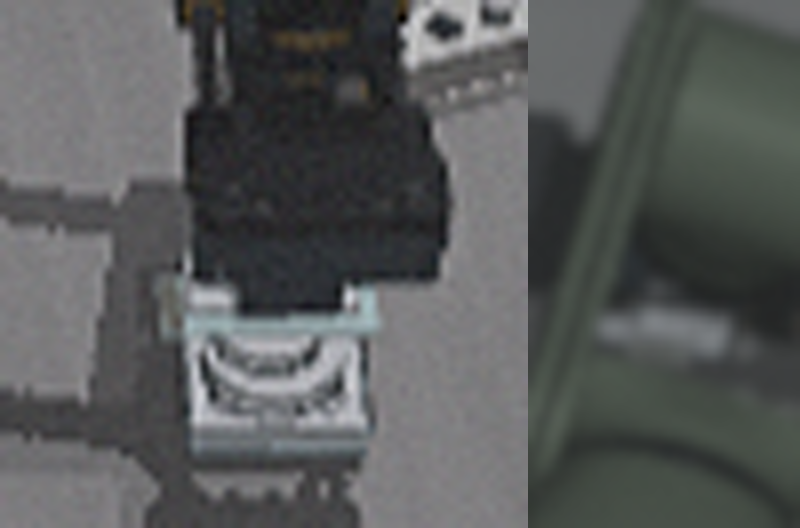

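```bash

python3 - <<'E'
from h import *
S=load("s1"); c=proj(S,[[619,-195,60]])[0]; o=np.array([int(c[0]-33),int(c[1]-33)])
f=lambda P:((proj(S,P)-o+.5)*8-.5).round(0).tolist()
p=telemetry.state()["ee_pos"];print(p)
a=np.radians(-9);u=np.array([np.cos(a),np.sin(a)]);n=np.array([-u[1],u[0]])
print("tip",f([[*(p[:2]-n*35+u*k),p[2]-22] for k in(-16,16)]))
inv=lambda X,Y:(o[0]+(X+.5)/8-.5,o[1]+(Y+.5)/8-.5)
e=onplane(S,[inv(162,335),inv(380,332)],44);d=e[1]-e[0];print(e,np.hypot(*d),np.degrees(np.arctan2(d[1],d[0])),e.mean(0)+n*13)
E
```

```text
[ 619.70974539 -196.86537065   97.16065039]
tip [[237.0, 330.0], [332.0, 329.0]]
[[ 579.44216097 -202.20971685]
 [ 654.30815418 -213.69328242]] 75.74159502194622 -8.720532567783378 [ 618.90880562 -195.11155121]
```

The jaws straddle the slide, and the slide's lower edge in the crop (162–380, ~333) puts it again at (619,-195), yaw -9. Now I'll descend and grip.

```bash

python3 -m inch '[{"x":0,"y":-0.15,"z":1,"yaw":0,"gripper":0},{"x":0,"y":0,"z":1,"yaw":0,"gripper":0},{"x":0,"y":0,"z":0.4,"yaw":0,"gripper":0},{"x":0,"y":0,"z":0,"yaw":0,"gripper":0},{"x":0,"y":0,"z":0,"yaw":0,"gripper":0},{"x":0,"y":0,"z":0,"yaw":0,"gripper":0},{"x":0,"y":0,"z":0,"yaw":0,"gripper":0}]'
python3 -c "from h import *; go(619,-195,69,-9)"
```

```text
time_s: 3.62
ee_pos: [619.7, -195.0, 72.2]
ee_rot: [180.0, -0.0, -9.1]
force: [0.5, -0.4, -0.7]
gripper_width: 45.6
t 3.6167 pos [ 619.7 -195.    72.2] yaw -9.1 w 45.6 F [ 0.5 -0.4 -0.7]
TURN units -0.01  then shift cm x,y,z: [-0.07  0.01  0.32]
```

```bash

python3 -m inch '[{"x":0,"y":0,"z":0.3,"yaw":0,"gripper":0},{"x":0,"y":0,"z":0,"yaw":0,"gripper":0},{"x":0,"y":0,"z":0,"yaw":0,"gripper":-0.2},{"x":0,"y":0,"z":0,"yaw":0,"gripper":-0.3},{"x":0,"y":0,"z":0,"yaw":0,"gripper":-0.4},{"x":0,"y":0,"z":0,"yaw":0,"gripper":-0.45},{"x":0,"y":0,"z":0,"yaw":0,"gripper":-0.6},{"x":0,"y":0,"z":0,"yaw":0,"gripper":-0.6},{"x":0,"y":0,"z":0,"yaw":0,"gripper":-0.6},{"x":0,"y":0,"z":0,"yaw":0,"gripper":-0.6}]' 10
python3 -m inch '[{"x":0,"y":0,"z":-0.3,"yaw":0,"gripper":-0.6},{"x":0,"y":0,"z":-0.5,"yaw":0,"gripper":-0.6},{"x":0,"y":0,"z":-1,"yaw":0,"gripper":-0.6},{"x":0,"y":0,"z":-2,"yaw":0,"gripper":-0.6},{"x":0,"y":0,"z":-2,"yaw":0,"gripper":-0.6},{"x":0,"y":0,"z":-2,"yaw":0,"gripper":-0.6},{"x":0,"y":0,"z":-2,"yaw":0,"gripper":-0.6},{"x":0,"y":0,"z":0,"yaw":0,"gripper":-0.6},{"x":0,"y":0,"z":0,"yaw":0,"gripper":-0.6}]'
python3 - <<'E'
from h import *
go(616,213,100,23.6)
S=grab("side","s2");T=grab("top","t2")
p=telemetry.state()["ee_pos"]
A,o=crop(S,proj(S,[[619,-195,60]])[0],66,70,8);B,o2=crop(T,proj(T,[[619,-195,30]])[0],30,70,8)
print(o,o2); cv2.imwrite("pics/c3.png",np.hstack([A,B]))
E
```

```text
time_s: 4.45
ee_pos: [619.5, -195.0, 69.1]
ee_rot: [180.0, -0.0, -9.0]
force: [1.1, -1.1, 0.4]
gripper_width: 25.8
time_s: 5.2
ee_pos: [620.1, -195.1, 168.8]
ee_rot: [180.0, -0.2, -9.1]
force: [-0.0, 0.6, -0.1]
gripper_width: 25.7
t 5.2 pos [ 620.1 -195.1  168.8] yaw -9.1 w 25.7 F [-0.   0.6 -0.1]
TURN units -6.53  then shift cm x,y,z: [ 15.96 -37.57   6.88]
(255, 187) (275, 141)
```

View pics/c3.png

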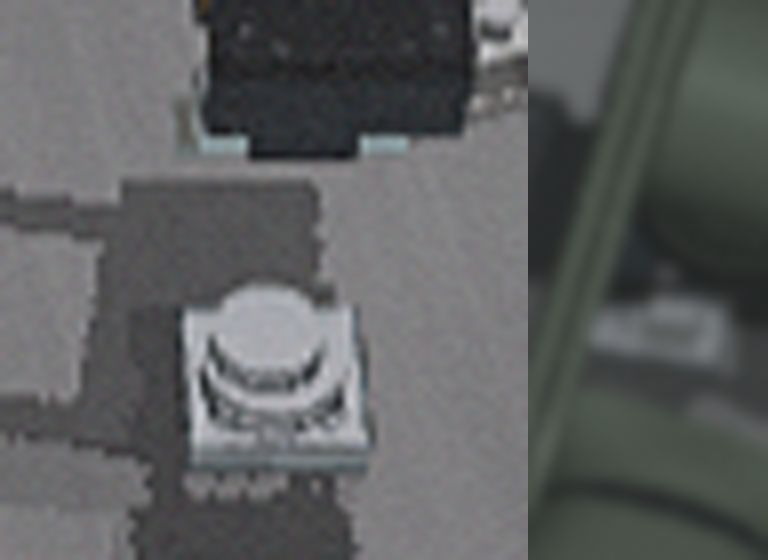

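The slide is held level by the jaws. The dishes remain stacked: dish35's top ellipse is at crop x 216–325, y 284–375, and dish50 spans x 198–346.

```bash

python3 - <<'E'
from h import *
S=load("s2");o=np.array([255,187])
f=lambda P:((proj(S,P)-o+.5)*8-.5).round(0)
inv=lambda X,Y:(o[0]+(X+.5)/8-.5,o[1]+(Y+.5)/8-.5)
a=np.radians(-9);u=np.array([np.cos(a),np.sin(a)]);n=np.array([-u[1],u[0]])
p=np.array([620.1,-195.1])
for off in(-4,-2,0,2):
  print(off,f([[*(p+u*(off+k)-n*13),145] for k in(-38,38)]).tolist())
t=np.linspace(0,6.28,60)
def ell(c,r,z):
  q=f([[c[0]+r*np.cos(k),c[1]+r*np.sin(k),z] for k in t]); return q.min(0),q.max(0)
print("d35 ctr",onplane(S,[inv(270,330)],44))
for c in((619,-195),(621,-196),(617,-195)):
  print(c,"35top",ell(c,20,44),"50top",ell(c,26,31),"35bot",ell(c,20,31),"50bot",ell(c,26,16))
E
```

```text
-4 [[164.0, 153.0], [398.0, 151.0]]
-2 [[170.0, 153.0], [404.0, 151.0]]
0 [[176.0, 153.0], [410.0, 151.0]]
2 [[183.0, 153.0], [416.0, 151.0]]
d35 ctr [[ 618.43476591 -199.36340627]]
(619, -195) 35top (array([212., 277.]), array([326., 365.])) 50top (array([193., 287.]), array([340., 402.])) 35bot (array([210., 300.]), array([323., 388.])) 50bot (array([191., 314.]), array([337., 429.]))
(621, -196) 35top (array([218., 278.]), array([332., 366.])) 50top (array([199., 289.]), array([347., 404.])) 35bot (array([216., 302.]), array([330., 390.])) 50bot (array([197., 315.]), array([343., 430.]))
(617, -195) 35top (array([206., 277.]), array([320., 366.])) 50top (array([187., 288.]), array([335., 403.])) 35bot (array([204., 301.]), array([318., 389.])) 50bot (array([186., 315.]), array([332., 429.]))
```

```bash

python3 -m inch '[{"x":0,"y":0,"z":0,"yaw":-0.4,"gripper":-0.6},{"x":0,"y":0,"z":0,"yaw":-0.9,"gripper":-0.6},{"x":0,"y":0,"z":0,"yaw":-0.9,"gripper":-0.6},{"x":0,"y":0,"z":0,"yaw":-0.9,"gripper":-0.6},{"x":0,"y":0,"z":0,"yaw":-0.9,"gripper":-0.6},{"x":0,"y":0,"z":0,"yaw":-0.9,"gripper":-0.6},{"x":0,"y":0,"z":0,"yaw":-0.9,"gripper":-0.6},{"x":0,"y":0,"z":0,"yaw":-0.7,"gripper":-0.6},{"x":0,"y":0,"z":0,"yaw":0,"gripper":-0.6}]'
python3 -m inch '[{"x":0.5,"y":-1.2,"z":0,"yaw":0,"gripper":-0.6},{"x":1,"y":-2.35,"z":0,"yaw":0,"gripper":-0.6},{"x":1,"y":-2.35,"z":0,"yaw":0,"gripper":-0.6},{"x":1,"y":-2.35,"z":0,"yaw":0,"gripper":-0.6},{"x":1,"y":-2.35,"z":0,"yaw":0,"gripper":-0.6},{"x":1,"y":-2.35,"z":0,"yaw":0,"gripper":-0.6},{"x":1,"y":-2.35,"z":0,"yaw":0,"gripper":-0.6},{"x":1,"y":-2.35,"z":0,"yaw":0,"gripper":-0.6},{"x":1,"y":-2.35,"z":0,"yaw":0,"gripper":-0.6},{"x":1,"y":-2.35,"z":0,"yaw":0,"gripper":-0.6},{"x":1,"y":-2.35,"z":0,"yaw":0,"gripper":-0.6},{"x":1,"y":-2.35,"z":0,"yaw":0,"gripper":-0.6}]'
python3 -m inch '[{"x":1,"y":-2.35,"z":0,"yaw":0,"gripper":-0.6},{"x":1,"y":-2.35,"z":1,"yaw":0,"gripper":-0.6},{"x":1,"y":-2.35,"z":2,"yaw":0,"gripper":-0.6},{"x":1,"y":-2.35,"z":2,"yaw":0,"gripper":-0.6},{"x":0.5,"y":-1.2,"z":1.8,"yaw":0,"gripper":-0.6},{"x":0,"y":0,"z":0,"yaw":0,"gripper":-0.6},{"x":0,"y":0,"z":0,"yaw":0,"gripper":-0.6},{"x":0,"y":0,"z":0,"yaw":0,"gripper":-0.6},{"x":0,"y":0,"z":0,"yaw":0,"gripper":-0.6}]'
python3 -c "from h import *; go(616,213,30,23.6)"
```

```text
time_s: 6.05
ee_pos: [618.6, -194.6, 165.2]
ee_rot: [-179.9, 0.1, 23.5]
force: [0.6, 0.7, 0.1]
gripper_width: 25.4
time_s: 7.05
ee_pos: [616.3, 101.1, 166.3]
ee_rot: [-180.0, 0.1, 23.4]
force: [-0.3, 0.0, -1.0]
gripper_width: 25.8
time_s: 7.8
ee_pos: [617.0, 213.6, 100.2]
ee_rot: [180.0, -0.1, 23.4]
force: [-1.0, 0.0, -0.1]
gripper_width: 25.6
t 7.8 pos [617.  213.6 100.2] yaw 23.4 w 25.6 F [-1.   0.  -0.1]
TURN units -0.05  then shift cm x,y,z: [-0.12  0.02  7.02]
```

```bash

python3 -m inch '[{"x":-0.1,"y":0,"z":1,"yaw":0,"gripper":-0.6},{"x":0,"y":0,"z":1.5,"yaw":0,"gripper":-0.6},{"x":0,"y":0,"z":1.5,"yaw":0,"gripper":-0.6},{"x":0,"y":0,"z":1.2,"yaw":0,"gripper":-0.6},{"x":0,"y":0,"z":0.8,"yaw":0,"gripper":-0.6},{"x":0,"y":0,"z":0.5,"yaw":0,"gripper":-0.6},{"x":0,"y":0,"z":0,"yaw":0,"gripper":-0.6},{"x":0,"y":0,"z":0,"yaw":0,"gripper":-0.6},{"x":0,"y":0,"z":0,"yaw":0,"gripper":-0.6},{"x":0,"y":0,"z":0,"yaw":0,"gripper":-0.6}]'
python3 -c "from h import *; go(616,213,30,23.6)"
```

```text
time_s: 8.63
ee_pos: [616.1, 213.9, 34.8]
ee_rot: [180.0, -0.1, 23.4]
force: [-0.3, -0.5, -0.0]
gripper_width: 25.9
t 8.6333 pos [616.1 213.9  34.8] yaw 23.4 w 25.9 F [-0.3 -0.5 -0. ]
TURN units -0.03  then shift cm x,y,z: [-0.05  0.08  0.48]
```

Lower gently, in 1 mm steps, to contact.

```bash

python3 -m inch '[{"x":0,"y":0.05,"z":0.15,"yaw":0,"gripper":-0.6},{"x":0,"y":0,"z":0.15,"yaw":0,"gripper":-0.6},{"x":0,"y":0,"z":0.1,"yaw":0,"gripper":-0.6},{"x":0,"y":0,"z":0,"yaw":0,"gripper":-0.6},{"x":0,"y":0,"z":0,"yaw":0,"gripper":-0.6},{"x":0,"y":0,"z":0,"yaw":0,"gripper":-0.6}]'
python3 -m inch '[{"x":0,"y":0,"z":0.05,"yaw":0,"gripper":-0.6},{"x":0,"y":0,"z":0.05,"yaw":0,"gripper":-0.6},{"x":0,"y":0,"z":0,"yaw":0,"gripper":-0.6},{"x":0,"y":0,"z":0,"yaw":0,"gripper":-0.6},{"x":0,"y":0,"z":0,"yaw":0,"gripper":-0.6}]'
```

```text
time_s: 9.13
ee_pos: [615.7, 213.3, 30.0]
ee_rot: [180.0, -0.0, 23.4]
force: [-0.2, -0.2, 0.7]
gripper_width: 25.6
time_s: 9.55
ee_pos: [615.7, 213.3, 30.0]
ee_rot: [180.0, -0.0, 23.4]
force: [-2.3, -0.5, 7.2]
gripper_width: 25.8
```

```bash

python3 -m inch '[{"x":0,"y":0,"z":-0.05,"yaw":0,"gripper":-0.6},{"x":0,"y":0,"z":0,"yaw":0,"gripper":-0.35},{"x":0,"y":0,"z":0,"yaw":0,"gripper":-0.2},{"x":0,"y":0,"z":0,"yaw":0,"gripper":0},{"x":0,"y":0,"z":0,"yaw":0,"gripper":0},{"x":0,"y":0,"z":-0.5,"yaw":0,"gripper":0},{"x":0,"y":0,"z":-1,"yaw":0,"gripper":0},{"x":0,"y":0,"z":-2,"yaw":0,"gripper":0},{"x":0,"y":0,"z":-3,"yaw":0,"gripper":0.3},{"x":0,"y":0,"z":-3,"yaw":0,"gripper":0.3},{"x":0,"y":0,"z":-2,"yaw":0,"gripper":0.3},{"x":0,"y":0,"z":0,"yaw":0,"gripper":0.3}]'
python3 -c "from h import *; go(619.5,-197.5,130,-9)"
```

```text
time_s: 10.55
ee_pos: [618.7, 214.3, 151.1]
ee_rot: [179.9, -0.7, 23.4]
force: [0.5, 0.2, 0.2]
gripper_width: 59.1
t 10.55 pos [618.7 214.3 151.1] yaw 23.4 w 59.1 F [0.5 0.2 0.2]
TURN units 6.49  then shift cm x,y,z: [ 6.52 40.66  2.11]
```

```bash

python3 -m inch '[{"x":0,"y":0,"z":0,"yaw":0.93,"gripper":0.3},{"x":0,"y":0,"z":0,"yaw":0.93,"gripper":0.3},{"x":0,"y":0,"z":0,"yaw":0.93,"gripper":0.3},{"x":0,"y":0,"z":0,"yaw":0.93,"gripper":0.3},{"x":0,"y":0,"z":0,"yaw":0.93,"gripper":0.3},{"x":0,"y":0,"z":0,"yaw":0.93,"gripper":0.3},{"x":0,"y":0,"z":0,"yaw":0.91,"gripper":0.3}]'
python3 -m inch '[{"x":0.25,"y":1.6,"z":0,"yaw":0,"gripper":0.3},{"x":0.5,"y":3.1,"z":0,"yaw":0,"gripper":0.3},{"x":0.5,"y":3.1,"z":0,"yaw":0,"gripper":0.3},{"x":0.5,"y":3.1,"z":0,"yaw":0,"gripper":0.3},{"x":0.5,"y":3.1,"z":0,"yaw":0,"gripper":0.3},{"x":0.5,"y":3.1,"z":0,"yaw":0,"gripper":0.3},{"x":0.5,"y":3.1,"z":0,"yaw":0,"gripper":0.3},{"x":0.5,"y":3.1,"z":0,"yaw":0,"gripper":0.3},{"x":0.5,"y":3.1,"z":0,"yaw":0,"gripper":0.3},{"x":0.5,"y":3.1,"z":0,"yaw":0,"gripper":0.3},{"x":0.5,"y":3.1,"z":0,"yaw":0,"gripper":0.3},{"x":0.5,"y":3.1,"z":0,"yaw":0,"gripper":0.3}]'
python3 -m inch '[{"x":0.5,"y":3.1,"z":0,"yaw":0,"gripper":0.3},{"x":0.3,"y":1.8,"z":1,"yaw":0,"gripper":0.3},{"x":0,"y":0,"z":1,"yaw":0,"gripper":0.3},{"x":0,"y":0,"z":0,"yaw":0,"gripper":0.3},{"x":0,"y":0,"z":0,"yaw":0,"gripper":0.3},{"x":0,"y":0,"z":0,"yaw":0,"gripper":0.3},{"x":0,"y":0,"z":0,"yaw":0,"gripper":0.3}]'
python3 -c "from h import *; go(619.5,-197.5,55,-9)"
```

```text
time_s: 11.13
ee_pos: [615.4, 213.2, 144.2]
ee_rot: [180.0, 0.0, -9.2]
force: [0.2, 1.0, -0.4]
gripper_width: 59.6
time_s: 12.13
ee_pos: [615.6, -150.8, 144.4]
ee_rot: [180.0, 0.0, -8.9]
force: [0.8, -0.7, -0.2]
gripper_width: 59.4
time_s: 12.72
ee_pos: [617.1, -196.9, 125.0]
ee_rot: [180.0, -0.0, -8.9]
force: [0.1, 0.8, -0.4]
gripper_width: 58.9
t 12.7167 pos [ 617.1 -196.9  125. ] yaw -8.9 w 58.9 F [ 0.1  0.8 -0.4]
TURN units 0.02  then shift cm x,y,z: [0.24 0.02 7.  ]
```

```bash

python3 -m inch '[{"x":0.2,"y":0,"z":1.5,"yaw":0,"gripper":0.3},{"x":0,"y":0,"z":1.5,"yaw":0,"gripper":0.3},{"x":0,"y":0,"z":1.5,"yaw":0,"gripper":0.3},{"x":0,"y":0,"z":1,"yaw":0,"gripper":0.3},{"x":0,"y":0,"z":0.8,"yaw":0,"gripper":0.3},{"x":0,"y":0,"z":0.4,"yaw":0,"gripper":0.3},{"x":0,"y":0,"z":0,"yaw":0,"gripper":0.3},{"x":0,"y":0,"z":0,"yaw":0,"gripper":0.3},{"x":0,"y":0,"z":0,"yaw":0,"gripper":0.3},{"x":0,"y":0,"z":0,"yaw":0,"gripper":0.3},{"x":0,"y":0,"z":0,"yaw":0,"gripper":0.3},{"x":0,"y":0,"z":0,"yaw":0,"gripper":0.3}]'
python3 - <<'E'
from h import *
go(619.5,-197.5,55,-9)
S=grab("side","s3")
A,o=crop(S,proj(S,[[619,-195,60]])[0],66,60,9);B,o2=crop(S,proj(S,[[616,213,10]])[0],50,40,4)
B=cv2.copyMakeBorder(B,0,A.shape[0]-B.shape[0],0,0,cv2.BORDER_CONSTANT)
print(o,o2); cv2.imwrite("pics/c4.png",np.hstack([A,B]))
E
```

```text
time_s: 13.72
ee_pos: [619.0, -198.4, 57.9]
ee_rot: [180.0, -0.0, -9.0]
force: [0.1, 0.8, 0.2]
gripper_width: 59.4
t 13.7167 pos [ 619.  -198.4   57.9] yaw -9.0 w 59.4 F [0.1 0.8 0.2]
TURN units -0.0  then shift cm x,y,z: [ 0.04 -0.1   0.29]
(255, 192) (236, 124)
```

View pics/c4.png

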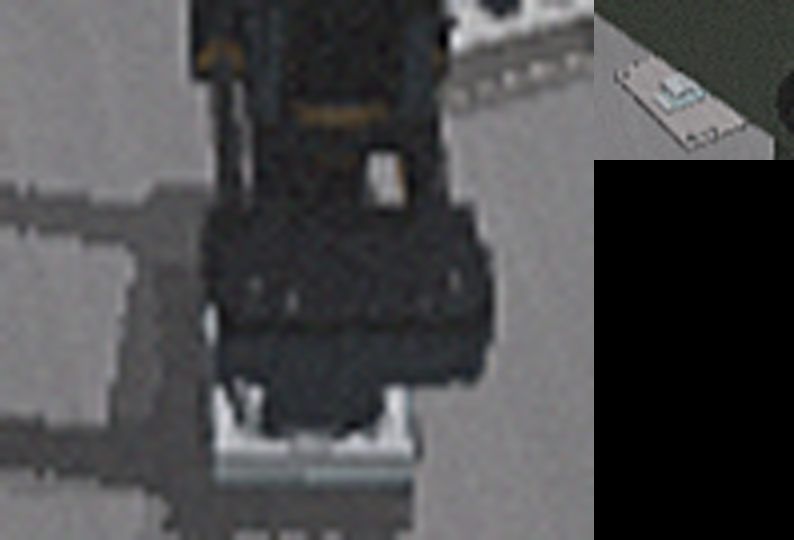

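The finger straddles the small dish, with its tip at crop (320,435). The slide sits on its plate, partly behind the arm. Lower the last 3 mm and close.

```bash

python3 -m inch '[{"x":0,"y":-0.05,"z":0.25,"yaw":0,"gripper":0.3},{"x":0,"y":0,"z":0,"yaw":0,"gripper":0.1},{"x":0,"y":0,"z":0,"yaw":0,"gripper":0},{"x":0,"y":0,"z":0,"yaw":0,"gripper":-0.05},{"x":0,"y":0,"z":0,"yaw":0,"gripper":-0.1},{"x":0,"y":0,"z":0,"yaw":0,"gripper":-0.15},{"x":0,"y":0,"z":0,"yaw":0,"gripper":-0.3},{"x":0,"y":0,"z":0,"yaw":0,"gripper":-0.3},{"x":0,"y":0,"z":0,"yaw":0,"gripper":-0.3},{"x":0,"y":0,"z":0,"yaw":0,"gripper":-0.3}]' 10
python3 -m inch '[{"x":0,"y":0,"z":-0.3,"yaw":0,"gripper":-0.3},{"x":0,"y":0,"z":-0.5,"yaw":0,"gripper":-0.3},{"x":0,"y":0,"z":-1,"yaw":0,"gripper":-0.3},{"x":0,"y":0,"z":-2,"yaw":0,"gripper":-0.3},{"x":0,"y":0,"z":-2,"yaw":0,"gripper":-0.3},{"x":0,"y":0,"z":-2,"yaw":0,"gripper":-0.3},{"x":0,"y":0,"z":-2,"yaw":0,"gripper":-0.3},{"x":0,"y":0,"z":0,"yaw":0,"gripper":-0.3},{"x":0,"y":0,"z":0,"yaw":0,"gripper":-0.3},{"x":0,"y":0,"z":0,"yaw":0,"gripper":-0.3},{"x":0,"y":0,"z":0,"yaw":0,"gripper":-0.3}]'
python3 - <<'E'
from h import *
go(451.2,19.5,90,-9)
S=grab("side","s4")
A,o=crop(S,proj(S,[[619,-195,60]])[0],66,70,8)
print(o); cv2.imwrite("pics/c5.png",A)
E
```

```text
time_s: 14.6
ee_pos: [618.9, -197.8, 54.9]
ee_rot: [180.0, 0.0, -9.0]
force: [0.1, 1.3, -0.7]
gripper_width: 39.2
time_s: 15.52
ee_pos: [618.1, -197.5, 151.7]
ee_rot: [-180.0, 0.1, -9.0]
force: [0.8, 0.6, -0.1]
gripper_width: 39.3
t 15.5167 pos [ 618.1 -197.5  151.7] yaw -9.0 w 39.3 F [ 0.8  0.6 -0.1]
TURN units -0.0  then shift cm x,y,z: [-19.88 -18.82   6.17]
(255, 187)
```

View pics/c5.png

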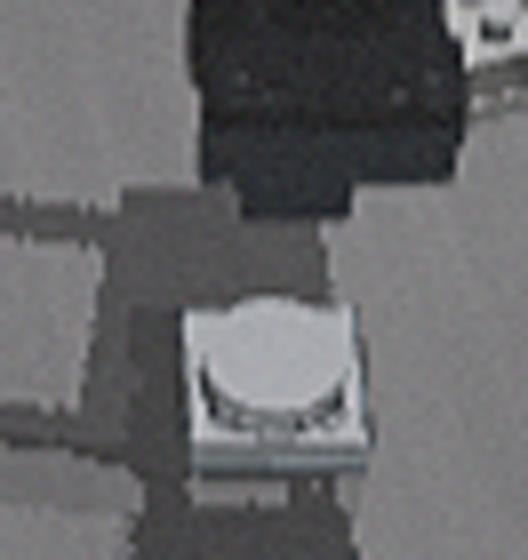

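Dish35 is held (width 39.3 mm). Dish50 stays centred near (621,-198), with its ellipse at x 198–347, y 296–410 in the crop. Carry to the small seat.

```bash

python3 -m inch '[{"x":-1,"y":-0.94,"z":0,"yaw":0,"gripper":-0.3},{"x":-2,"y":-1.88,"z":0,"yaw":0,"gripper":-0.3},{"x":-2,"y":-1.88,"z":0,"yaw":0,"gripper":-0.3},{"x":-2,"y":-1.88,"z":0,"yaw":0,"gripper":-0.3},{"x":-2,"y":-1.88,"z":0,"yaw":0,"gripper":-0.3},{"x":-2,"y":-1.88,"z":0,"yaw":0,"gripper":-0.3},{"x":-2,"y":-1.88,"z":0,"yaw":0,"gripper":-0.3},{"x":-2,"y":-1.88,"z":0,"yaw":0,"gripper":-0.3},{"x":-2,"y":-1.88,"z":1.5,"yaw":0,"gripper":-0.3},{"x":-2,"y":-1.88,"z":1.5,"yaw":0,"gripper":-0.3},{"x":-0.9,"y":-0.94,"z":2,"yaw":0,"gripper":-0.3},{"x":0,"y":0,"z":1,"yaw":0,"gripper":-0.3}]'
python3 -m inch '[{"x":0,"y":0,"z":0,"yaw":0,"gripper":-0.3},{"x":0,"y":0,"z":0,"yaw":0,"gripper":-0.3},{"x":0,"y":0,"z":0,"yaw":0,"gripper":-0.3},{"x":0,"y":0,"z":0,"yaw":0,"gripper":-0.3},{"x":0,"y":0,"z":0,"yaw":0,"gripper":-0.3}]'
python3 -c "from h import *; go(451.2,19.5,29,-9)"
```

```text
time_s: 16.57
ee_pos: [447.7, 20.8, 90.6]
ee_rot: [180.0, 0.4, -8.9]
force: [-0.6, -0.4, -0.5]
gripper_width: 39.4
time_s: 16.98
ee_pos: [452.6, 18.7, 93.5]
ee_rot: [-180.0, -0.1, -9.0]
force: [-0.1, -0.7, 0.3]
gripper_width: 39.3
t 16.9833 pos [452.6  18.7  93.5] yaw -9.0 w 39.3 F [-0.1 -0.7  0.3]
TURN units -0.01  then shift cm x,y,z: [-0.15 -0.06  6.45]
```

```bash

python3 -m inch '[{"x":-0.15,"y":-0.05,"z":1,"yaw":0,"gripper":-0.3},{"x":0,"y":0,"z":1.5,"yaw":0,"gripper":-0.3},{"x":0,"y":0,"z":1.3,"yaw":0,"gripper":-0.3},{"x":0,"y":0,"z":1,"yaw":0,"gripper":-0.3},{"x":0,"y":0,"z":0.7,"yaw":0,"gripper":-0.3},{"x":0,"y":0,"z":0.4,"yaw":0,"gripper":-0.3},{"x":0,"y":0,"z":0,"yaw":0,"gripper":-0.3},{"x":0,"y":0,"z":0,"yaw":0,"gripper":-0.3},{"x":0,"y":0,"z":0,"yaw":0,"gripper":-0.3},{"x":0,"y":0,"z":0,"yaw":0,"gripper":-0.3},{"x":0,"y":0,"z":0,"yaw":0,"gripper":-0.3},{"x":0,"y":0,"z":0,"yaw":0,"gripper":-0.3}]'
python3 -c "from h import *; go(451.2,19.5,29,-9)"
```

```text
time_s: 17.98
ee_pos: [450.6, 19.8, 34.3]
ee_rot: [-180.0, -0.0, -9.0]
force: [-0.1, -0.7, 0.5]
gripper_width: 39.1
t 17.9833 pos [450.6  19.8  34.3] yaw -9.0 w 39.1 F [-0.1 -0.7  0.5]
TURN units -0.0  then shift cm x,y,z: [0.06 0.02 0.53]
```

```bash

python3 -m inch '[{"x":0,"y":0,"z":0.2,"yaw":0,"gripper":-0.3},{"x":0,"y":0,"z":0.15,"yaw":0,"gripper":-0.3},{"x":0,"y":0,"z":0.1,"yaw":0,"gripper":-0.3},{"x":0,"y":0,"z":0,"yaw":0,"gripper":-0.3},{"x":0,"y":0,"z":0,"yaw":0,"gripper":-0.3},{"x":0,"y":0,"z":0,"yaw":0,"gripper":-0.3}]'
python3 -m inch '[{"x":0,"y":0,"z":0.05,"yaw":0,"gripper":-0.3},{"x":0,"y":0,"z":0.05,"yaw":0,"gripper":-0.3},{"x":0,"y":0,"z":0,"yaw":0,"gripper":-0.3},{"x":0,"y":0,"z":0,"yaw":0,"gripper":-0.3},{"x":0,"y":0,"z":0,"yaw":0,"gripper":-0.3}]'
```

```text
time_s: 18.48
ee_pos: [450.4, 19.8, 29.4]
ee_rot: [180.0, 0.0, -9.0]
force: [-0.1, 0.4, 0.0]
gripper_width: 39.1
time_s: 18.9
ee_pos: [450.5, 19.8, 28.8]
ee_rot: [180.0, -0.0, -9.0]
force: [-1.4, 0.7, 5.5]
gripper_width: 39.2
```

Contact (5.5 N). Release, rise and return for the larger dish.

```bash

python3 -m inch '[{"x":0,"y":0,"z":-0.03,"yaw":0,"gripper":-0.3},{"x":0,"y":0,"z":0,"yaw":0,"gripper":-0.1},{"x":0,"y":0,"z":0,"yaw":0,"gripper":0.1},{"x":0,"y":0,"z":0,"yaw":0,"gripper":0.3},{"x":0,"y":0,"z":0,"yaw":0,"gripper":0.3},{"x":0,"y":0,"z":0,"yaw":0,"gripper":0.3},{"x":0,"y":0,"z":-1,"yaw":0,"gripper":0.3},{"x":0,"y":0,"z":-2,"yaw":0,"gripper":0.3},{"x":0,"y":0,"z":-3,"yaw":0,"gripper":0.6},{"x":0,"y":0,"z":-2.5,"yaw":0,"gripper":0.6},{"x":0,"y":0,"z":0,"yaw":0,"gripper":0.6},{"x":0,"y":0,"z":0,"yaw":0,"gripper":0.6}]'
python3 -c "from h import *; go(620.5,-198.5,110,-9)"
```

```text
time_s: 19.9
ee_pos: [451.2, 19.8, 114.8]
ee_rot: [-180.0, -0.2, -9.0]
force: [0.1, -0.3, -0.9]
gripper_width: 73.2
t 19.9 pos [451.2  19.8 114.8] yaw -9.0 w 73.2 F [ 0.1 -0.3 -0.9]
TURN units -0.0  then shift cm x,y,z: [20.14 18.91  0.48]
```

```bash

python3 -m inch '[{"x":1,"y":0.94,"z":0,"yaw":0,"gripper":0.6},{"x":2,"y":1.88,"z":0,"yaw":0,"gripper":0.6},{"x":2,"y":1.88,"z":0,"yaw":0,"gripper":0.6},{"x":2,"y":1.88,"z":0,"yaw":0,"gripper":0.6},{"x":2,"y":1.88,"z":0,"yaw":0,"gripper":0.6},{"x":2,"y":1.88,"z":0,"yaw":0,"gripper":0.6},{"x":2,"y":1.88,"z":0,"yaw":0,"gripper":0.6},{"x":2,"y":1.88,"z":0,"yaw":0,"gripper":0.6},{"x":2,"y":1.88,"z":0,"yaw":0,"gripper":0.6},{"x":2,"y":1.88,"z":0,"yaw":0,"gripper":0.6},{"x":1.1,"y":1,"z":0.5,"yaw":0,"gripper":0.6},{"x":0,"y":0,"z":0,"yaw":0,"gripper":0.6}]'
python3 -m inch '[{"x":0,"y":0,"z":1,"yaw":0,"gripper":0.6},{"x":0,"y":0,"z":1.5,"yaw":0,"gripper":0.6},{"x":0,"y":0,"z":1.5,"yaw":0,"gripper":0.6},{"x":0,"y":0,"z":1,"yaw":0,"gripper":0.6},{"x":0,"y":0,"z":1,"yaw":0,"gripper":0.6},{"x":0,"y":0,"z":0.4,"yaw":0,"gripper":0.6},{"x":0,"y":0,"z":0,"yaw":0,"gripper":0.6},{"x":0,"y":0,"z":0,"yaw":0,"gripper":0.6},{"x":0,"y":0,"z":0,"yaw":0,"gripper":0.6},{"x":0,"y":0,"z":0,"yaw":0,"gripper":0.6},{"x":0,"y":0,"z":0,"yaw":0,"gripper":0.6}]'
python3 -c "from h import *; go(620.5,-198.5,40,-9)"
```

```text
time_s: 20.9
ee_pos: [620.2, -201.3, 105.4]
ee_rot: [180.0, 0.1, -9.1]
force: [1.3, 0.3, 0.4]
gripper_width: 73.2
time_s: 21.82
ee_pos: [619.8, -198.1, 45.5]
ee_rot: [180.0, -0.1, -9.0]
force: [0.2, -1.0, 0.8]
gripper_width: 72.9
t 21.8167 pos [ 619.8 -198.1   45.5] yaw -9.0 w 72.9 F [ 0.2 -1.   0.8]
TURN units -0.0  then shift cm x,y,z: [0.07 0.03 0.55]
```

```bash

python3 -m inch '[{"x":0.05,"y":0,"z":0.3,"yaw":0,"gripper":0.6},{"x":0,"y":0,"z":0.2,"yaw":0,"gripper":0.6},{"x":0,"y":0,"z":0,"yaw":0,"gripper":0.4},{"x":0,"y":0,"z":0,"yaw":0,"gripper":0.3},{"x":0,"y":0,"z":0,"yaw":0,"gripper":0.25},{"x":0,"y":0,"z":0,"yaw":0,"gripper":0.2},{"x":0,"y":0,"z":0,"yaw":0,"gripper":0.15},{"x":0,"y":0,"z":0,"yaw":0,"gripper":0},{"x":0,"y":0,"z":0,"yaw":0,"gripper":0},{"x":0,"y":0,"z":0,"yaw":0,"gripper":0},{"x":0,"y":0,"z":0,"yaw":0,"gripper":0}]' 10
python3 -m inch '[{"x":0,"y":0,"z":-0.3,"yaw":0,"gripper":0},{"x":0,"y":0,"z":-0.5,"yaw":0,"gripper":0},{"x":0,"y":0,"z":-1,"yaw":0,"gripper":0},{"x":0,"y":0,"z":-2,"yaw":0,"gripper":0},{"x":0,"y":0,"z":-2,"yaw":0,"gripper":0},{"x":0,"y":0,"z":-2,"yaw":0,"gripper":0},{"x":0,"y":0,"z":-2,"yaw":0,"gripper":0},{"x":0,"y":0,"z":-1,"yaw":0,"gripper":0},{"x":0,"y":0,"z":0,"yaw":0,"gripper":0},{"x":0,"y":0,"z":0,"yaw":0,"gripper":0},{"x":0,"y":0,"z":0,"yaw":0,"gripper":0}]'
python3 - <<'E'
from h import *
go(411.5,318.8,110,-9)
S=grab("side","s5")
A,o=crop(S,proj(S,[[619,-195,60]])[0],50,60,8);B,o2=crop(S,proj(S,[[451,19.5,10]])[0],48,60,8)
print(o,o2); cv2.imwrite("pics/c6.png",np.hstack([A,B]))
E
```

```text
time_s: 22.73
ee_pos: [619.9, -198.1, 39.8]
ee_rot: [180.0, -0.0, -9.0]
force: [1.1, 0.7, -0.4]
gripper_width: 51.5
time_s: 23.65
ee_pos: [619.1, -197.7, 146.6]
ee_rot: [-180.0, 0.1, -9.0]
force: [-0.6, -0.4, 0.6]
gripper_width: 51.3
t 23.65 pos [ 619.1 -197.7  146.6] yaw -9.0 w 51.3 F [-0.6 -0.4  0.6]
TURN units -0.0  then shift cm x,y,z: [-28.59 -47.77   3.66]
(263, 192) (196, 158)
```

View pics/c6.png

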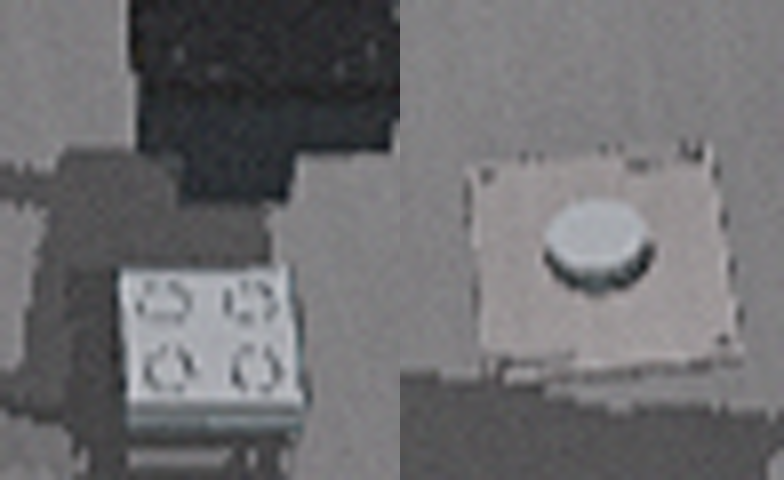

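Dish35 covers its seat centrally (right crop, top ellipse centre (598,237)). The square dish is alone now, with top corners at about (118,268), (290,266), (303,405) and (128,405). Carry dish50.

```bash

python3 -m inch '[{"x":-0.7,"y":-1.2,"z":0,"yaw":0,"gripper":0},{"x":-1.43,"y":-2.39,"z":0,"yaw":0,"gripper":0},{"x":-1.43,"y":-2.39,"z":0,"yaw":0,"gripper":0},{"x":-1.43,"y":-2.39,"z":0,"yaw":0,"gripper":0},{"x":-1.43,"y":-2.39,"z":0,"yaw":0,"gripper":0},{"x":-1.43,"y":-2.39,"z":0,"yaw":0,"gripper":0},{"x":-1.43,"y":-2.39,"z":0,"yaw":0,"gripper":0},{"x":-1.43,"y":-2.39,"z":0,"yaw":0,"gripper":0},{"x":-1.43,"y":-2.39,"z":0,"yaw":0,"gripper":0},{"x":-1.43,"y":-2.39,"z":0,"yaw":0,"gripper":0},{"x":-1.43,"y":-2.39,"z":0,"yaw":0,"gripper":0},{"x":-1.43,"y":-2.39,"z":0,"yaw":0,"gripper":0}]'
python3 -m inch '[{"x":-1.43,"y":-2.39,"z":0,"yaw":0,"gripper":0},{"x":-1.43,"y":-2.39,"z":0,"yaw":0,"gripper":0},{"x":-1.43,"y":-2.39,"z":0,"yaw":0,"gripper":0},{"x":-1.43,"y":-2.39,"z":0,"yaw":0,"gripper":0},{"x":-1.43,"y":-2.39,"z":0,"yaw":0,"gripper":0},{"x":-1.43,"y":-2.39,"z":0.5,"yaw":0,"gripper":0},{"x":-1.43,"y":-2.39,"z":1,"yaw":0,"gripper":0},{"x":-1.43,"y":-2.39,"z":1,"yaw":0,"gripper":0},{"x":-0.7,"y":-1.2,"z":1,"yaw":0,"gripper":0}]'
python3 -m inch '[{"x":0,"y":0,"z":0,"yaw":0,"gripper":0},{"x":0,"y":0,"z":0,"yaw":0,"gripper":0},{"x":0,"y":0,"z":0,"yaw":0,"gripper":0},{"x":0,"y":0,"z":0,"yaw":0,"gripper":0},{"x":0,"y":0,"z":0,"yaw":0,"gripper":0},{"x":0,"y":0,"z":0,"yaw":0,"gripper":0}]'
python3 - <<'E'
from h import *
S=load("s5");inv=lambda X,Y:(263+(X+.5)/8-.5,192+(Y+.5)/8-.5)
e=onplane(S,[inv(118,268),inv(290,266),inv(303,405),inv(128,405)],16);print(e.round(1),e.mean(0))
for i,j in((0,1),(3,2),(3,0),(2,1)):
  d=e[j]-e[i];print(np.hypot(*d).round(1),np.degrees(np.arctan2(d[1],d[0])).round(1))
go(411.5,318.8,29,-9)
E
```

```text
time_s: 24.7
ee_pos: [498.6, 100.9, 146.9]
ee_rot: [180.0, 0.1, -9.0]
force: [0.1, -0.6, 0.2]
gripper_width: 51.5
time_s: 25.45
ee_pos: [410.0, 321.3, 111.7]
ee_rot: [180.0, 0.1, -8.9]
force: [-0.2, -0.2, 0.8]
gripper_width: 51.1
time_s: 25.95
ee_pos: [413.0, 318.3, 113.2]
ee_rot: [-180.0, -0.0, -9.1]
force: [-0.4, -0.2, -0.7]
gripper_width: 50.8
[[ 596.1 -161.8]
 [ 657.7 -171.4]
 [ 647.1 -233.5]
 [ 586.9 -223.1]] [ 621.94394937 -197.47626701]
62.4 -8.8
61.1 -9.8
62.0 81.4
63.0 80.3
t 25.95 pos [413.  318.3 113.2] yaw -9.1 w 50.8 F [-0.4 -0.2 -0.7]
TURN units -0.02  then shift cm x,y,z: [-0.16 -0.02  8.42]
```

```bash

python3 -m inch '[{"x":-0.2,"y":0,"z":1,"yaw":0,"gripper":0},{"x":0,"y":0,"z":1.8,"yaw":0,"gripper":0},{"x":0,"y":0,"z":1.8,"yaw":0,"gripper":0},{"x":0,"y":0,"z":1.5,"yaw":0,"gripper":0},{"x":0,"y":0,"z":1,"yaw":0,"gripper":0},{"x":0,"y":0,"z":0.7,"yaw":0,"gripper":0},{"x":0,"y":0,"z":0,"yaw":0,"gripper":0},{"x":0,"y":0,"z":0,"yaw":0,"gripper":0},{"x":0,"y":0,"z":0,"yaw":0,"gripper":0},{"x":0,"y":0,"z":0,"yaw":0,"gripper":0},{"x":0,"y":0,"z":0,"yaw":0,"gripper":0},{"x":0,"y":0,"z":0,"yaw":0,"gripper":0}]'
python3 -c "from h import *; go(411.5,318.8,29,-9)"
```

```text
time_s: 26.95
ee_pos: [410.8, 319.4, 35.2]
ee_rot: [-180.0, -0.0, -9.0]
force: [-0.1, -0.4, -0.3]
gripper_width: 51.2
t 26.95 pos [410.8 319.4  35.2] yaw -9.0 w 51.2 F [-0.1 -0.4 -0.3]
TURN units 0.0  then shift cm x,y,z: [0.08 0.05 0.62]
```

```bash

python3 -m inch '[{"x":0,"y":0,"z":0.2,"yaw":0,"gripper":0},{"x":0,"y":0,"z":0.15,"yaw":0,"gripper":0},{"x":0,"y":0,"z":0.15,"yaw":0,"gripper":0},{"x":0,"y":0,"z":0,"yaw":0,"gripper":0},{"x":0,"y":0,"z":0,"yaw":0,"gripper":0},{"x":0,"y":0,"z":0,"yaw":0,"gripper":0}]'
python3 -m inch '[{"x":0,"y":0,"z":0.06,"yaw":0,"gripper":0},{"x":0,"y":0,"z":0.06,"yaw":0,"gripper":0},{"x":0,"y":0,"z":0,"yaw":0,"gripper":0},{"x":0,"y":0,"z":0,"yaw":0,"gripper":0},{"x":0,"y":0,"z":0,"yaw":0,"gripper":0}]'
```

```text
time_s: 27.45
ee_pos: [410.6, 319.2, 29.7]
ee_rot: [180.0, 0.0, -9.0]
force: [0.3, 0.7, 0.2]
gripper_width: 51.2
time_s: 27.87
ee_pos: [410.6, 319.3, 28.7]
ee_rot: [-180.0, -0.0, -9.0]
force: [-0.5, -0.2, 3.1]
gripper_width: 51.4
```

```bash

python3 -m inch '[{"x":0,"y":0,"z":0,"yaw":0,"gripper":0.15},{"x":0,"y":0,"z":0,"yaw":0,"gripper":0.3},{"x":0,"y":0,"z":0,"yaw":0,"gripper":0.5},{"x":0,"y":0,"z":0,"yaw":0,"gripper":0.6},{"x":0,"y":0,"z":0,"yaw":0,"gripper":0.6},{"x":0,"y":0,"z":-0.5,"yaw":0,"gripper":0.6},{"x":0,"y":0,"z":-1,"yaw":0,"gripper":0.6},{"x":0,"y":0,"z":-2,"yaw":0,"gripper":0.6},{"x":0,"y":0,"z":-3,"yaw":0,"gripper":1},{"x":0,"y":0,"z":-2,"yaw":0,"gripper":1},{"x":0,"y":0,"z":0,"yaw":0,"gripper":1},{"x":0,"y":0,"z":0,"yaw":0,"gripper":1}]'
python3 -c "from h import *; go(622,-197.5,110,-9.2)"
```

```text
time_s: 28.87
ee_pos: [411.3, 319.7, 115.4]
ee_rot: [-179.8, -0.2, -9.0]
force: [0.8, 0.2, -0.2]
gripper_width: 91.1
t 28.8667 pos [411.3 319.7 115.4] yaw -9.0 w 91.1 F [ 0.8  0.2 -0.2]
TURN units 0.04  then shift cm x,y,z: [29.07 47.69  0.54]
```

```bash

python3 -m inch '[{"x":0.73,"y":1.2,"z":0,"yaw":0,"gripper":1},{"x":1.45,"y":2.38,"z":0,"yaw":0,"gripper":1},{"x":1.45,"y":2.38,"z":0,"yaw":0,"gripper":1},{"x":1.45,"y":2.38,"z":0,"yaw":0,"gripper":1},{"x":1.45,"y":2.38,"z":0,"yaw":0,"gripper":1},{"x":1.45,"y":2.38,"z":0,"yaw":0,"gripper":1},{"x":1.45,"y":2.38,"z":0,"yaw":0,"gripper":1},{"x":1.45,"y":2.38,"z":0,"yaw":0,"gripper":1},{"x":1.45,"y":2.38,"z":0,"yaw":0,"gripper":1},{"x":1.45,"y":2.38,"z":0,"yaw":0,"gripper":1},{"x":1.45,"y":2.38,"z":0,"yaw":0,"gripper":1},{"x":1.45,"y":2.38,"z":0,"yaw":0,"gripper":1}]'
python3 -m inch '[{"x":1.45,"y":2.38,"z":0,"yaw":0,"gripper":1},{"x":1.45,"y":2.38,"z":0,"yaw":0,"gripper":1},{"x":1.45,"y":2.38,"z":0,"yaw":0,"gripper":1},{"x":1.45,"y":2.38,"z":0,"yaw":0,"gripper":1},{"x":1.45,"y":2.38,"z":0,"yaw":0,"gripper":1},{"x":1.45,"y":2.38,"z":0,"yaw":0,"gripper":1},{"x":1.45,"y":2.38,"z":0,"yaw":0,"gripper":1},{"x":1.45,"y":2.38,"z":0,"yaw":0,"gripper":1},{"x":0.73,"y":1.2,"z":0.5,"yaw":0,"gripper":1}]'
python3 -m inch '[{"x":0,"y":0,"z":0,"yaw":0,"gripper":1},{"x":0,"y":0,"z":0,"yaw":0,"gripper":1},{"x":0,"y":0,"z":0,"yaw":0,"gripper":1},{"x":0,"y":0,"z":0,"yaw":0,"gripper":1},{"x":0,"y":0,"z":0,"yaw":0,"gripper":1},{"x":0,"y":0,"z":0,"yaw":0,"gripper":1}]'
python3 -c "from h import *; go(622,-197.5,26,-9.2)"
```

```text
time_s: 29.87
ee_pos: [531.8, 21.3, 112.4]
ee_rot: [180.0, 0.2, -9.0]
force: [0.9, -0.1, 0.2]
gripper_width: 91.4
time_s: 30.62
ee_pos: [623.4, -199.4, 107.9]
ee_rot: [179.9, -0.1, -9.1]
force: [0.3, 0.0, -0.7]
gripper_width: 91.3
time_s: 31.12
ee_pos: [622.4, -195.5, 108.9]
ee_rot: [-180.0, -0.0, -8.9]
force: [-0.0, -0.1, -0.0]
gripper_width: 90.9
t 31.1167 pos [ 622.4 -195.5  108.9] yaw -8.9 w 90.9 F [-0.  -0.1 -0. ]
TURN units 0.05  then shift cm x,y,z: [-0.01  0.2   8.29]
```

```bash

python3 -m inch '[{"x":0,"y":0.2,"z":1.5,"yaw":0.05,"gripper":1},{"x":0,"y":0,"z":2,"yaw":0,"gripper":1},{"x":0,"y":0,"z":1.5,"yaw":0,"gripper":1},{"x":0,"y":0,"z":1,"yaw":0,"gripper":1},{"x":0,"y":0,"z":1,"yaw":0,"gripper":1},{"x":0,"y":0,"z":0.7,"yaw":0,"gripper":1},{"x":0,"y":0,"z":0.3,"yaw":0,"gripper":1},{"x":0,"y":0,"z":0,"yaw":0,"gripper":1},{"x":0,"y":0,"z":0,"yaw":0,"gripper":1},{"x":0,"y":0,"z":0,"yaw":0,"gripper":1},{"x":0,"y":0,"z":0,"yaw":0,"gripper":1},{"x":0,"y":0,"z":0,"yaw":0,"gripper":1}]'
python3 -c "from h import *; go(622,-197.5,26,-9.2)"
```

```text
time_s: 32.12
ee_pos: [622.6, -198.6, 29.1]
ee_rot: [180.0, -0.1, -9.3]
force: [-0.8, 0.6, -0.2]
gripper_width: 91.1
t 32.1167 pos [ 622.6 -198.6   29.1] yaw -9.3 w 91.1 F [-0.8  0.6 -0.2]
TURN units -0.01  then shift cm x,y,z: [-0.07 -0.1   0.31]
```

```bash

python3 -m inch '[{"x":0,"y":-0.08,"z":0.3,"yaw":0,"gripper":1},{"x":0,"y":0,"z":0,"yaw":0,"gripper":0.7},{"x":0,"y":0,"z":0,"yaw":0,"gripper":0.6},{"x":0,"y":0,"z":0,"yaw":0,"gripper":0.55},{"x":0,"y":0,"z":0,"yaw":0,"gripper":0.5},{"x":0,"y":0,"z":0,"yaw":0,"gripper":0.45},{"x":0,"y":0,"z":0,"yaw":0,"gripper":0.3},{"x":0,"y":0,"z":0,"yaw":0,"gripper":0.3},{"x":0,"y":0,"z":0,"yaw":0,"gripper":0.3},{"x":0,"y":0,"z":0,"yaw":0,"gripper":0.3}]' 12
python3 -m inch '[{"x":0,"y":0,"z":-0.3,"yaw":0,"gripper":0.3},{"x":0,"y":0,"z":-0.5,"yaw":0,"gripper":0.3},{"x":0,"y":0,"z":-1,"yaw":0,"gripper":0.3},{"x":0,"y":0,"z":-1.5,"yaw":0,"gripper":0.3},{"x":0,"y":0,"z":-2,"yaw":0,"gripper":0.3},{"x":0,"y":0,"z":-1.5,"yaw":0,"gripper":0.3},{"x":0,"y":0,"z":-1,"yaw":0,"gripper":0.3},{"x":0,"y":0,"z":0,"yaw":0.7,"gripper":0.3},{"x":0,"y":0,"z":0,"yaw":0.7,"gripper":0.3},{"x":0,"y":0,"z":0,"yaw":0.65,"gripper":0.3},{"x":0,"y":0,"z":0,"yaw":0,"gripper":0.3},{"x":0,"y":0,"z":0,"yaw":0,"gripper":0.3}]'
python3 - <<'E'
from h import *
go(408.6,-308.3,90,-19.5)
S=grab("side","s6")
A,o=crop(S,proj(S,[[619,-195,60]])[0],50,60,8);B,o2=crop(S,proj(S,[[411,319,10]])[0],48,60,8)
print(o,o2); cv2.imwrite("pics/c7.png",np.hstack([A,B]))
E
```

```text
time_s: 32.95
ee_pos: [622.4, -197.8, 25.6]
ee_rot: [180.0, -0.0, -9.3]
force: [0.8, 0.2, -0.1]
gripper_width: 66.1
time_s: 33.95
ee_pos: [622.3, -197.7, 103.9]
ee_rot: [180.0, -0.0, -19.4]
force: [0.0, 0.8, -0.3]
gripper_width: 66.0
t 33.95 pos [ 622.3 -197.7  103.9] yaw -19.4 w 66.0 F [ 0.   0.8 -0.3]
TURN units 0.02  then shift cm x,y,z: [-16.45  17.56   1.39]
(263, 192) (176, 102)
```

View pics/c7.png

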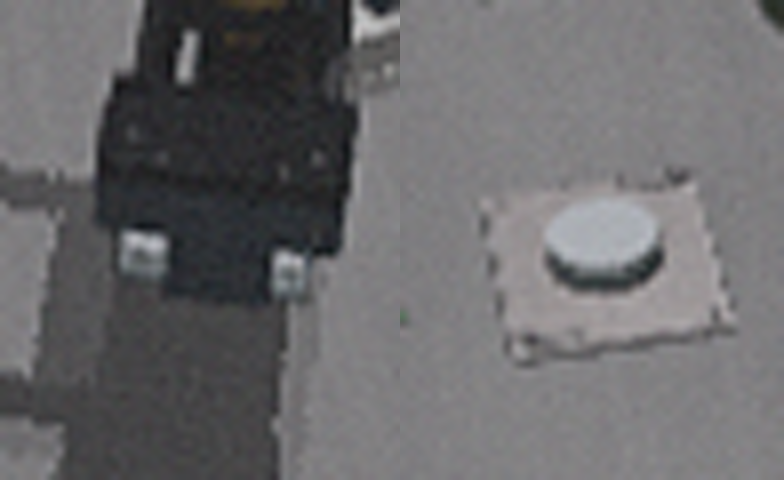

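The square dish is held level, and dish50 sits centred on its plate. Carry on to the square seat.

```bash

python3 -m inch '[{"x":-0.8,"y":0.9,"z":0,"yaw":0,"gripper":0.3},{"x":-1.8,"y":1.9,"z":0,"yaw":0,"gripper":0.3},{"x":-1.8,"y":1.9,"z":0,"yaw":0,"gripper":0.3},{"x":-1.8,"y":1.9,"z":0,"yaw":0,"gripper":0.3},{"x":-1.8,"y":1.9,"z":0,"yaw":0,"gripper":0.3},{"x":-1.8,"y":1.9,"z":0,"yaw":0,"gripper":0.3},{"x":-1.8,"y":1.9,"z":0,"yaw":0,"gripper":0.3},{"x":-1.8,"y":1.9,"z":0,"yaw":0,"gripper":0.3},{"x":-1.8,"y":1.9,"z":0.5,"yaw":0,"gripper":0.3},{"x":-1.2,"y":1.4,"z":0.9,"yaw":0,"gripper":0.3},{"x":0,"y":0,"z":0,"yaw":0,"gripper":0.3},{"x":0,"y":0,"z":0,"yaw":0,"gripper":0.3}]'
python3 -m inch '[{"x":0,"y":0,"z":0,"yaw":0,"gripper":0.3},{"x":0,"y":0,"z":0,"yaw":0,"gripper":0.3},{"x":0,"y":0,"z":0,"yaw":0,"gripper":0.3},{"x":0,"y":0,"z":0,"yaw":0,"gripper":0.3}]'
python3 -c "from h import *; go(408.6,-308.3,30.8,-19.5)"
```

```text
time_s: 35.0
ee_pos: [408.0, -308.1, 89.5]
ee_rot: [-180.0, 0.0, -19.6]
force: [-0.4, 0.0, -0.1]
gripper_width: 65.9
time_s: 35.33
ee_pos: [410.1, -307.6, 89.7]
ee_rot: [180.0, -0.0, -19.4]
force: [-1.0, -0.1, -0.4]
gripper_width: 65.7
t 35.3333 pos [ 410.1 -307.6   89.7] yaw -19.4 w 65.7 F [-1.  -0.1 -0.4]
TURN units 0.01  then shift cm x,y,z: [-0.12  0.11  5.89]
```

```bash

python3 -m inch '[{"x":-0.15,"y":0.1,"z":1,"yaw":0,"gripper":0.3},{"x":0,"y":0,"z":1.3,"yaw":0,"gripper":0.3},{"x":0,"y":0,"z":1.2,"yaw":0,"gripper":0.3},{"x":0,"y":0,"z":0.9,"yaw":0,"gripper":0.3},{"x":0,"y":0,"z":0.6,"yaw":0,"gripper":0.3},{"x":0,"y":0,"z":0.3,"yaw":0,"gripper":0.3},{"x":0,"y":0,"z":0,"yaw":0,"gripper":0.3},{"x":0,"y":0,"z":0,"yaw":0,"gripper":0.3},{"x":0,"y":0,"z":0,"yaw":0,"gripper":0.3},{"x":0,"y":0,"z":0,"yaw":0,"gripper":0.3},{"x":0,"y":0,"z":0,"yaw":0,"gripper":0.3}]'
python3 -c "from h import *; go(408.6,-308.3,30.8,-19.5)"
```

```text
time_s: 36.25
ee_pos: [407.8, -308.6, 37.0]
ee_rot: [180.0, -0.1, -19.5]
force: [-0.1, 0.2, -0.4]
gripper_width: 66.0
t 36.25 pos [ 407.8 -308.6   37. ] yaw -19.5 w 66.0 F [-0.1  0.2 -0.4]
TURN units -0.0  then shift cm x,y,z: [ 0.06 -0.05  0.62]
```

```bash

python3 -m inch '[{"x":0,"y":0,"z":0.2,"yaw":0,"gripper":0.3},{"x":0,"y":0,"z":0.15,"yaw":0,"gripper":0.3},{"x":0,"y":0,"z":0.15,"yaw":0,"gripper":0.3},{"x":0,"y":0,"z":0,"yaw":0,"gripper":0.3},{"x":0,"y":0,"z":0,"yaw":0,"gripper":0.3},{"x":0,"y":0,"z":0,"yaw":0,"gripper":0.3}]'
python3 -m inch '[{"x":0,"y":0,"z":0.06,"yaw":0,"gripper":0.3},{"x":0,"y":0,"z":0.06,"yaw":0,"gripper":0.3},{"x":0,"y":0,"z":0,"yaw":0,"gripper":0.3},{"x":0,"y":0,"z":0,"yaw":0,"gripper":0.3},{"x":0,"y":0,"z":0,"yaw":0,"gripper":0.3}]'
```

```text
time_s: 36.75
ee_pos: [407.6, -308.4, 31.5]
ee_rot: [180.0, -0.0, -19.5]
force: [0.6, 0.1, 0.2]
gripper_width: 65.7
time_s: 37.17
ee_pos: [407.7, -308.5, 30.5]
ee_rot: [180.0, -0.0, -19.5]
force: [-0.6, 0.2, 2.3]
gripper_width: 65.7
```

```bash

python3 -m inch '[{"x":0,"y":0,"z":0,"yaw":0,"gripper":0.5},{"x":0,"y":0,"z":0,"yaw":0,"gripper":0.7},{"x":0,"y":0,"z":0,"yaw":0,"gripper":1},{"x":0,"y":0,"z":0,"yaw":0,"gripper":1},{"x":0,"y":0,"z":0,"yaw":0,"gripper":1},{"x":0,"y":0,"z":0,"yaw":0,"gripper":1},{"x":0,"y":0,"z":-1,"yaw":0,"gripper":1},{"x":0,"y":0,"z":-2,"yaw":0,"gripper":1},{"x":0,"y":0,"z":-3,"yaw":0,"gripper":1},{"x":0,"y":0,"z":-4,"yaw":0,"gripper":1},{"x":0,"y":0,"z":-4,"yaw":0,"gripper":1},{"x":0,"y":0,"z":-4,"yaw":0,"gripper":1}]'
python3 -m inch '[{"x":-0.7,"y":1.4,"z":0,"yaw":0,"gripper":1},{"x":-1.37,"y":2.6,"z":0,"yaw":0,"gripper":1},{"x":-1.37,"y":2.6,"z":0,"yaw":0,"gripper":1},{"x":-1.37,"y":2.6,"z":0,"yaw":0,"gripper":1},{"x":-1.37,"y":2.6,"z":0,"yaw":0,"gripper":1},{"x":-1.37,"y":2.6,"z":0,"yaw":0,"gripper":1},{"x":-1.37,"y":2.6,"z":0,"yaw":0,"gripper":1},{"x":-1.37,"y":2.6,"z":0,"yaw":0,"gripper":1},{"x":-1.37,"y":2.6,"z":0,"yaw":0,"gripper":1},{"x":-1.37,"y":2.6,"z":0,"yaw":0,"gripper":1},{"x":-1,"y":1.4,"z":0,"yaw":0,"gripper":1},{"x":0,"y":0,"z":0,"yaw":0,"gripper":1}]'
python3 - <<'E'
from h import *
S=grab("side","s7");T=grab("top","t7")
seats={"square":(408.6,-308.3),"large":(411.5,318.8),"small":(451.2,19.5),"slot":(616,213)}
row=lambda f:np.hstack([crop(f,proj(f,[[*c,10]])[0],*( (40,40,5) if f is S else (32,32,6.25)))[0] for c in seats.values()])
a,b=row(S),row(T);w=min(a.shape[1],b.shape[1]);cv2.imwrite("pics/c8.png",np.vstack([a[:,:w],b[:,:w]]))
cv2.imwrite("pics/side7.png",cv2.resize(S["pixels"][:,:,::-1],(800,600)))
print([np.round(proj(S,[[*c,10]])[0]-np.array([20,20])-(proj(S,[[*c,10]])[0]-20).astype(int)+20,1) for c in seats.values()])
E
```

```text
time_s: 38.17
ee_pos: [407.2, -308.0, 213.0]
ee_rot: [180.0, -0.0, -19.5]
force: [1.1, -1.7, -0.7]
gripper_width: 91.4
time_s: 39.17
ee_pos: [185.4, -510.3, 211.0]
ee_rot: [179.9, 0.0, -19.7]
force: [0.0, -0.0, -0.1]
gripper_width: 91.1
[array([20.3, 20.4]), array([20.9, 20.7]), array([20.6, 20.6]), array([20. , 20.9])]
```

View pics/c8.png

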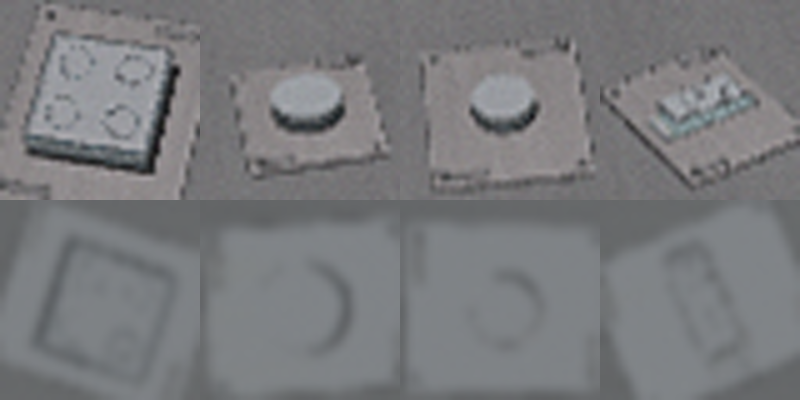

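View pics/side7.png

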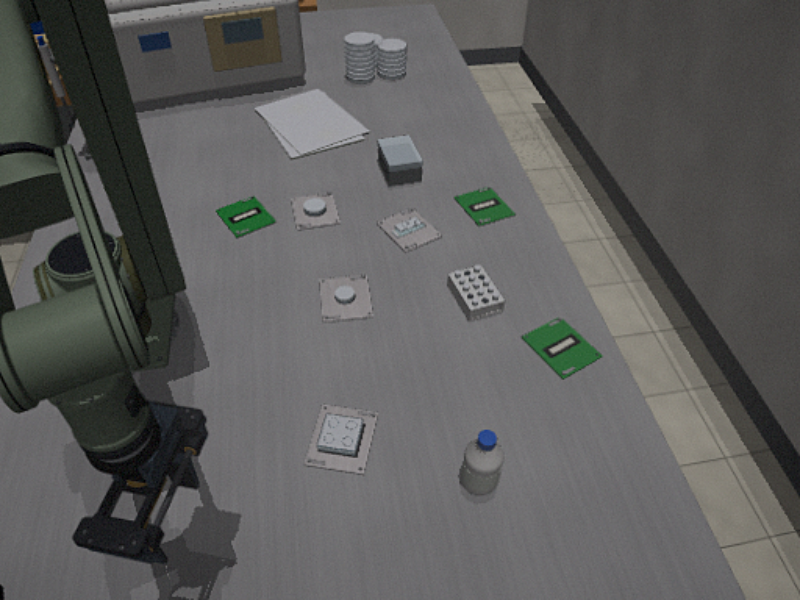

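All four vessels cover their seats. In the side crops the dishes are at (307,98) and (505,97), the square dish at (97,100) and the slide at (708,102). Bottle and rack look unmoved. One quick numeric check before handing in.

```bash
python3 - <<'E'
from h import *
S=load("s7");S0=load("side0")
seats=[(408.6,-308.3),(411.5,318.8),(451.2,19.5),(616,213)]
rd={0:([(56,37),(176,66),(155,164),(27,140)],21),1:([(307,93)],20),2:([(505,93)],18),3:([(652,127),(755,100)],5)}
for i,(pts,z) in rd.items():
    c=proj(S,[[*seats[i],10]])[0];o=[int(c[0]-20),int(c[1]-20)]
    e=onplane(S,[(o[0]+(x-200*i+.5)/5-.5,o[1]+(y+.5)/5-.5) for x,y in pts],z);m=e.mean(0)
    if i==3: d=e[1]-e[0];print("slide edge",np.hypot(*d),np.degrees(np.arctan2(d[1],d[0])))
    if i==0: d=e[1]-e[0];print("sq edge ang",np.degrees(np.arctan2(d[1],d[0])))
    print(i,m.round(1),"err",(m-seats[i]).round(1))
d=np.abs(S["pixels"].astype(int)-S0["pixels"]).mean(2)
print("bottle diff",d[270:320,290:325].mean(),"rack",d[165:205,283:325].mean(),"noise",d[300:340,380:420].mean())
E
```

```text
sq edge ang -25.323265869670905
0 [ 408.8 -313.4] err [ 0.2 -5.1]
1 [412.8 320.6] err [1.3 1.8]
2 [451.9  22.1] err [0.7 2.6]
slide edge 79.36398112030517 12.786545801058688
3 [617. 211.] err [ 1. -2.]
bottle diff 3.5779047619047617 rack 3.8220238095238095 noise 3.67125
```

Centres are fine, and bottle and rack have not moved. The slide angle (12.8° vs 23.6°) comes from coarse readings and needs an enlarged look. I'll overlay the seat outlines.

```bash
python3 - <<'E'
from h import *
S,T=load("s7"),load("t7")
def draw(f,c,a,l,w,z,W,s):
    im,o=crop(f,proj(f,[[*c,z]])[0],W,W,s); a=np.radians(a);u=np.array([np.cos(a),np.sin(a)]);n=np.array([-u[1],u[0]])
    p=proj(f,[[*(np.array(c)+u*l/2*i+n*w/2*j),z] for i,j in((1,1),(1,-1),(-1,-1),(-1,1))])
    cv2.polylines(im,[((p-o+.5)*s-.5).round().astype(int)],True,(0,0,255),1); return im
def con(im): return cv2.convertScaleAbs(im,alpha=2.2,beta=-130)
r1=np.hstack([draw(S,(616,213),23.6,76,26,5.5,25,12),draw(S,(408.6,-308.3),-19.5,66,66,21,37.5 and 30,10)])
r2=np.hstack([con(draw(T,(616,213),23.6,76,26,7,30,10)),con(draw(T,(408.6,-308.3),-19.5,66,66,21,30,10))])
cv2.imwrite("pics/c9.png",np.vstack([r1,r2]))
E
```

```text
(no output)
```

View pics/c9.png

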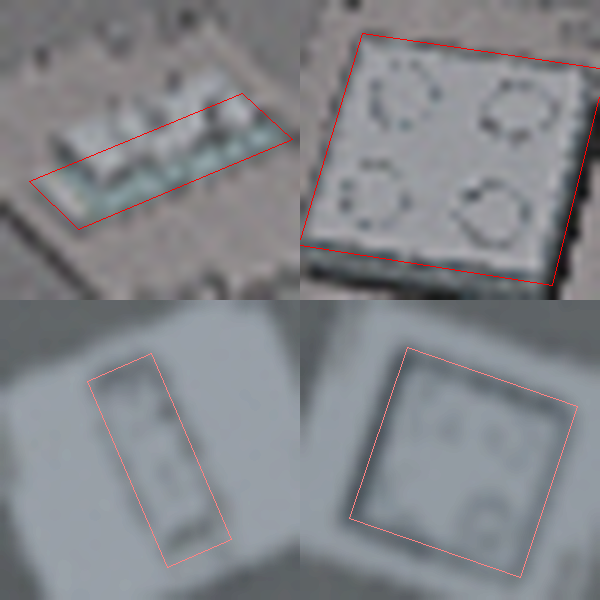

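The enlarged views show both outlines lying along the slide and the square dish within a few mm and a few degrees, in both cameras. The 12.8° came from coarse reading. Hand in.

```bash
python3 -c "
from workcell import env,telemetry
print(telemetry.state()['time_s']);print(env.job_done())"
```

```text
39.2667
the job is handed in; nothing more can be done
None
```

I took the stack apart from the top down and put each vessel on its own bare-aluminium insert; the three green slot plates were left alone. Each vessel was lowered until light contact (2–7 N), let go, and the arm backed clear. I handed in at 39.3 s; no verdict was reported.

**Position:** The last side picture puts the round dishes and the slide within about 3 mm of their seat centres. It puts the square dish about 5 mm off; the limit is 10 mm.

**Lining up:** Two checks disagreed. Coarse corner readings gave the slide as 11° off its seat and the square dish as 6° off; the limit is 12°. Enlarged crops from both cameras, with the seat outlines drawn on, showed both lined up within a few degrees. The gripper's yaw at release was within 0.2° of the measured seat angle for both. I trusted those over the coarse readings.

**Bystanders:** The bottle and the rack show no change between the first and last side pictures beyond image noise.

**Not checked:** I did not measure tilt directly; the vessels look flat in the pictures.

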